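# Load the index table with bearing hubs and start the reader

## Robot

A 7-joint arm with a two-finger parallel gripper is mounted at the origin on a cart in front of the work surface, level with it; the furniture and walls round the work are solid. World frame = base frame: x ahead of the robot, y to its left, z up, the work surface at z = 0. Lengths are in m, angles in rad, forces in N, time in s.
With the tool pointing down it reaches from about 0.4 to 0.875 m from the base axis. Payload 6.5 kg.
Tool frame: the origin (TCP) lies between the finger pads; the fingertips stand 8 mm ahead of it and the grasp point (between the pads) lies 11 mm behind it; z points along the fingers, y is the line along which they close (so a half turn about z gives the same grasp; the last joint's range is limited). The gripper opens to 88 mm and grips with 3 to 60 N. Pads are 18 mm wide; open, the fingers measure 123 mm over their backs; the gripper's body (75 mm by 187 mm) begins 45 mm behind the grasp point.
Start: joints at [-1.212, 0.536, -0.004, 1.538, 0.003, 1.067, -0.071], TCP at [0.268, 0.592, 0.247] pointing down, gripper open.
Joint ranges: [-2.7, 2.7], [-0.37, 2.16], [-1.27, 1.26], [0.24, 2.4], [-1.31, 4.45], [0.19, 1.91], [-2.76, 2.76]. Speed limits (rad/s): [2.39, 2.39, 3.14, 3.14, 3.14, 3.14, 3.14].

## Interface

Orientations are given as a unit quaternion [w, x, y, z].
In Python, from station import r, viewer gives the robot as it stands.
- The arm moves only by the tool move_arm, never from a script. Its argument "plan" is a list of rows, each a list of 6 numbers: the shift along the tool's x, y, z in mm, then the turn, a rotation vector about the tool's x, y, z in rad. In form: [[x, y, z, ax, ay, az], ...]. A call has 1 to 20 rows; each row is the pose to reach, as a shift and turn from the pose commanded when the call began, along the tool's axes at that moment; what a row does not reach only later rows make up. A row lasts 1/10 s, in which the tool goes at most 50 mm and 8.59 degrees, less where a joint would pass 70% of its speed; a pose out of reach is approached as far as the arm can. A call with a gripper value outside its range is refused whole. "fingers" is the opening in per cent of the stroke, from 0 (shut) to 100 (fully open), set as the call begins (left out, the last holds). The fingers move at their own pace and stop on an object; the grip force is fixed at half the most. Time passes only in rows, so rows that repeat a pose let the fingers close. It gives the time, the measured TCP pose, the force, the opening and the grip force at its end, in the units of the state.
- r.get_obs(): the state, without advancing time (a new reading comes with each control period).
- viewer.snapshot(name): name is "scene" or "side" or "wrist"; returns a dict with "color" (420x560x3 uint8, red, green, blue), "camera_matrix" (3x3 intrinsics, pixels), "R" (3x3) and "t" (3): a world point X has camera coordinates R X + t. Camera axes: x right, y down, z forward; pixel columns grow to the right and rows downward; lengths in m; the calibration is good to about 2 mm. A picture is of the moment at which its call begins. There is no depth.
- r.close_job(): hands the job in; it is judged then, once.
Trained networks look in a picture, given as the dict that the camera call returned (one of the last four; its "shot" number tells which), for a name from the list of things; names that differ only in an ending like _2 or _b are one class to them, and where a whole thing is asked for, a point or a joint stands for the part that bears it (a point fixed in the world has none). Each returns a list of dicts, best first, with "p" (0 to 1); they miss things now and then, are a little off and sometimes report something else, mostly with a low value. They report only what shows in the picture. A call takes as long as a camera call. They do not tell look-alikes from the thing itself.
- viewer.find_in(label, picture): "location" ([x, y, z] in m, in world coordinates, good to about 4 mm: the middle of the surface that is visible of it).
The state is a dict: "clock": time; "joints": joint angles; "qvel": joint speeds; "tau": joint torques, N m; "tcp_pos": TCP position; "ee_rot": TCP orientation; "ft_force": force on the tool from outside, world axes, zero at the start; "moment": the same for the moment, N m; "gripper_width": opening from 0.0 (shut) to 1.0 (fully open); "finger_force": force on a finger pad.
Only numpy, scipy, OpenCV 4.12 (cv2) and the standard library are available. Lean on these libraries where they do the work, as an engineer would, in place of code of your own. Each camera call takes 0.05 s, during which the arm holds its last target. There are 200 camera calls.

## Task

Take the finished hub off the index table and stand it in the out tray. Load every hub that stands to the right of the blue heater onto a nest of its own, upright, centred, with its lug pointing straight out along the line to the rim; handle hubs on the table only at the loading place beside the pointer, and push the disc round (it has posts for this) to the next detent to bring up the next nest. When all are loaded and an empty nest rests in its detent at the loading place, pull the starter knob fully up and let it go back to rest, leaving the other things where they are.

Things in the scene. Friction and masses are not known exactly. Their poses are not given: they have to be found in the camera images.
- hub_a_mid (a point): Hub to be loaded: plain steel bearing hub, 65 mm tall, standing upright on the bench: a round flange 54 mm across and 14 mm high, one block-shaped lug on its edge, and a boss 32 mm across from 14 to 65 mm up to grip it by. Point: on the hub's axis, half-way up (32.5 mm over its underside). Its x axis points out towards the lug, z up. Mass about 0.3 kg. One of two or three identical ones, to the right of the blue heater; may be absent.
- hub_b_mid (a point): Hub to be loaded: plain steel bearing hub, 65 mm tall, standing upright on the bench: a round flange 54 mm across and 14 mm high, one block-shaped lug on its edge, and a boss 32 mm across from 14 to 65 mm up to grip it by. Point: on the hub's axis, half-way up (32.5 mm over its underside). Its x axis points out towards the lug, z up. Mass about 0.3 kg. One of two or three identical ones, to the right of the blue heater; may be absent.
- hub_c_mid (a point): Hub to be loaded: plain steel bearing hub, 65 mm tall, standing upright on the bench: a round flange 54 mm across and 14 mm high, one block-shaped lug on its edge, and a boss 32 mm across from 14 to 65 mm up to grip it by. Point: on the hub's axis, half-way up (32.5 mm over its underside). Its x axis points out towards the lug, z up. Mass about 0.3 kg. One of two or three identical ones, to the right of the blue heater; may be absent.
- hub_done_mid (a point): Finished hub, identical in shape, which stands at the start in the nest at the loading place: plain steel bearing hub, 65 mm tall, upright: a round flange 54 mm across and 14 mm high, one block-shaped lug on its edge, and a boss 32 mm across from 14 to 65 mm up to grip it by. Point: on the hub's axis, half-way up (32.5 mm over its underside). Its x axis points out towards the lug, z up. Mass about 0.3 kg. 
- hub_a_lug (a point): Outer tip of the lug of hub_a: 38 mm from the hub's axis along its x axis, 7 mm over its underside. The lug is 14 mm wide and 14 mm high.
- hub_b_lug (a point): Outer tip of the lug of hub_b: 38 mm from the hub's axis along its x axis, 7 mm over its underside. The lug is 14 mm wide and 14 mm high.
- hub_c_lug (a point): Outer tip of the lug of hub_c: 38 mm from the hub's axis along its x axis, 7 mm over its underside. The lug is 14 mm wide and 14 mm high.
- load_spot (a point): Loading place: the point fixed on the base, 72 mm from the disc's axis on the robot's side, where a small upright pointer stands on the base just outside the disc; at the height of the disc's top (50 mm over the bench). Its x axis points horizontally from here to the disc's axis and on to the grey reading head behind the disc (lens about 105 mm behind the axis, head 138 to 193 mm over the bench; leave it alone).
- disc_centre (a point): Centre of the index disc, on its vertical axis, in its top face (50 mm over the bench). The aluminium disc is 260 mm across, carries four flat nests a quarter turn apart and four upright steel posts half-way between them (45 degrees on from each nest; 14 mm across, 60 mm tall on the disc, 112 mm from the axis, to push the disc round by), and turns on a grey base.
- nest_1 (a point): Centre of nest 1, in the disc's flat top face, 72 mm from the disc's axis: a thin ring marked 62 mm across; nothing holds a hub there but its weight on the grippy face. Nests 1, 2, 3, 4 follow one another anticlockwise seen from above; nest 1 is at the loading place at the start.
- mark_1 (a point): Point over the dark line that runs from nest 1 straight out to the rim, 110 mm from the disc's axis and 7 mm over the disc: here lies the lug's tip of a hub that stands rightly in this nest.
- nest_2 (a point): Centre of nest 2, in the disc's flat top face, 72 mm from the disc's axis: a thin ring marked 62 mm across; nothing holds a hub there but its weight on the grippy face. Nests 1, 2, 3, 4 follow one another anticlockwise seen from above; nest 1 is at the loading place at the start.
- mark_2 (a point): Point over the dark line that runs from nest 2 straight out to the rim, 110 mm from the disc's axis and 7 mm over the disc: here lies the lug's tip of a hub that stands rightly in this nest.
- nest_3 (a point): Centre of nest 3, in the disc's flat top face, 72 mm from the disc's axis: a thin ring marked 62 mm across; nothing holds a hub there but its weight on the grippy face. Nests 1, 2, 3, 4 follow one another anticlockwise seen from above; nest 1 is at the loading place at the start.
- mark_3 (a point): Point over the dark line that runs from nest 3 straight out to the rim, 110 mm from the disc's axis and 7 mm over the disc: here lies the lug's tip of a hub that stands rightly in this nest.
- nest_4 (a point): Centre of nest 4, in the disc's flat top face, 72 mm from the disc's axis: a thin ring marked 62 mm across; nothing holds a hub there but its weight on the grippy face. Nests 1, 2, 3, 4 follow one another anticlockwise seen from above; nest 1 is at the loading place at the start.
- mark_4 (a point): Point over the dark line that runs from nest 4 straight out to the rim, 110 mm from the disc's axis and 7 mm over the disc: here lies the lug's tip of a hub that stands rightly in this nest.
- index_disc (a joint): Angle of the index disc, rad, growing anticlockwise seen from above, 0 at the start; it turns freely either way without end. Detents lie at every quarter turn (multiples of 1.571): past half-way it is drawn on into the next one, and it settles within 0.03 of it. The detent holds with about 0.28 N m at most (2.5 N at a post).
- knob_mid (a point): Pull knob on top of the small grey starter box (70 x 70 mm, 48 mm high): black, 30 mm across and 22 mm tall, axis vertical. Point: on the axis, half-way up the knob (71 mm over the bench at rest). It pulls straight up.
- pull_knob (a joint): How far the knob is pulled up, m: 0 at rest, 0.014 at the stop; it must pass 0.010 to switch on. A spring takes about 2 N to start and about 7 N at the stop, and draws it back when let go.
- out_tray_in (a point): Centre of the floor (4 mm over the bench) of the open dark steel out tray, 124 x 124 mm outside, walls 4 mm thick and 26 mm high, on the bench behind the heater; fixed. The heater is fixed and reaches from 0.32 to 0.52 m ahead of the robot base, from 0.13 m to its left to 0.28 m to its right; its body is 150 mm high, the bar across it 280 mm.
- bearing_6204: Bystander: a ball bearing, 47 mm across, 14 mm high, lying on the bench; origin under its centre. Leave it where it is.
- v_block: Bystander: a steel V-block, 50 x 60 x 40 mm; origin under its centre. Leave it where it is.
- tape_roll: Bystander: a roll of black tape, 58 mm across, 19 mm high; origin under its centre. Leave it where it is.
There are look-alikes about, which are no part of the job. What is shaped like the part that bears hub_c_mid but pink is not meant.

How it is judged:
On the way:
1. with the finished hub in the out tray, every hub loaded and oriented, and an empty nest in its detent at the loading place, the starter knob is pulled up past 10 mm (((horizontal distance between hub_a_mid and nest_1 below 0.012 m and distance between hub_a_lug and mark_1 below 0.016 m) or (horizontal distance between hub_a_mid and nest_2 below 0.012 m and distance between hub_a_lug and mark_2 below 0.016 m) or (horizontal distance between hub_a_mid and nest_3 below 0.012 m and distance between hub_a_lug and mark_3 below 0.016 m) or (horizontal distance between hub_a_mid and nest_4 below 0.012 m and distance between hub_a_lug and mark_4 below 0.016 m)) and ((horizontal distance between hub_b_mid and nest_1 below 0.012 m and distance between hub_b_lug and mark_1 below 0.016 m) or (horizontal distance between hub_b_mid and nest_2 below 0.012 m and distance between hub_b_lug and mark_2 below 0.016 m) or (horizontal distance between hub_b_mid and nest_3 below 0.012 m and distance between hub_b_lug and mark_3 below 0.016 m) or (horizontal distance between hub_b_mid and nest_4 below 0.012 m and distance between hub_b_lug and mark_4 below 0.016 m)) and ((horizontal distance between hub_c_mid and nest_1 below 0.012 m and distance between hub_c_lug and mark_1 below 0.016 m) or (horizontal distance between hub_c_mid and nest_2 below 0.012 m and distance between hub_c_lug and mark_2 below 0.016 m) or (horizontal distance between hub_c_mid and nest_3 below 0.012 m and distance between hub_c_lug and mark_3 below 0.016 m) or (horizontal distance between hub_c_mid and nest_4 below 0.012 m and distance between hub_c_lug and mark_4 below 0.016 m)) and horizontal distance between each of hub_a_mid, hub_b_mid, hub_c_mid, hub_done_mid and load_spot above 0.06 m and (angle between the x axis of disc_centre and the x axis of load_spot, either way round below 0.08 rad or angle between the x axis of disc_centre and the x axis of load_spot, either way round above 1.49 rad) and horizontal distance between hub_done_mid and out_tray_in below 0.05 m and height (world z) of hub_done_mid below 0.06 m and angle between hub_done_mid's own z axis and vertical below 0.2 rad and value of joint pull_knob above 0.01 m), for 0.1 s.
At the end, for the whole second after the job is handed in: Each hub in a nest of its own (axis within 12 mm, lug tip within 16 mm of the mark); disc within 0.08 rad of a detent, no hub within 60 mm of the loading place; finished hub upright in the tray, within 50 mm of its centre; knob pulled past 10 mm after all this, now within 3 mm of rest (((horizontal distance between hub_a_mid and nest_1 below 0.012 m and distance between hub_a_lug and mark_1 below 0.016 m) or (horizontal distance between hub_a_mid and nest_2 below 0.012 m and distance between hub_a_lug and mark_2 below 0.016 m) or (horizontal distance between hub_a_mid and nest_3 below 0.012 m and distance between hub_a_lug and mark_3 below 0.016 m) or (horizontal distance between hub_a_mid and nest_4 below 0.012 m and distance between hub_a_lug and mark_4 below 0.016 m)) and ((horizontal distance between hub_b_mid and nest_1 below 0.012 m and distance between hub_b_lug and mark_1 below 0.016 m) or (horizontal distance between hub_b_mid and nest_2 below 0.012 m and distance between hub_b_lug and mark_2 below 0.016 m) or (horizontal distance between hub_b_mid and nest_3 below 0.012 m and distance between hub_b_lug and mark_3 below 0.016 m) or (horizontal distance between hub_b_mid and nest_4 below 0.012 m and distance between hub_b_lug and mark_4 below 0.016 m)) and ((horizontal distance between hub_c_mid and nest_1 below 0.012 m and distance between hub_c_lug and mark_1 below 0.016 m) or (horizontal distance between hub_c_mid and nest_2 below 0.012 m and distance between hub_c_lug and mark_2 below 0.016 m) or (horizontal distance between hub_c_mid and nest_3 below 0.012 m and distance between hub_c_lug and mark_3 below 0.016 m) or (horizontal distance between hub_c_mid and nest_4 below 0.012 m and distance between hub_c_lug and mark_4 below 0.016 m)) and horizontal distance between each of hub_a_mid, hub_b_mid, hub_c_mid, hub_done_mid and load_spot above 0.06 m and (angle between the x axis of disc_centre and the x axis of load_spot, either way round below 0.08 rad or angle between the x axis of disc_centre and the x axis of load_spot, either way round above 1.49 rad) and horizontal distance between hub_done_mid and out_tray_in below 0.05 m and height (world z) of hub_done_mid below 0.06 m and angle between hub_done_mid's own z axis and vertical below 0.2 rad and value of joint pull_knob below 0.003 m and velocity of joint index_disc between -0.05 and 0.05 rad/s); the robot touches nothing.
It fails at once if a hub low over the disc is handled away from the loading place (more than 65 mm from it) ((contact force between the fingers and hub_a above 1 N and horizontal distance between hub_a_mid and disc_centre below 0.125 m and height (world z) of hub_a_mid below 0.105 m and horizontal distance between hub_a_mid and load_spot above 0.065 m) or (contact force between the fingers and hub_b above 1 N and horizontal distance between hub_b_mid and disc_centre below 0.125 m and height (world z) of hub_b_mid below 0.105 m and horizontal distance between hub_b_mid and load_spot above 0.065 m) or (contact force between the fingers and hub_c above 1 N and horizontal distance between hub_c_mid and disc_centre below 0.125 m and height (world z) of hub_c_mid below 0.105 m and horizontal distance between hub_c_mid and load_spot above 0.065 m) or (contact force between the fingers and hub_done above 1 N and horizontal distance between hub_done_mid and disc_centre below 0.125 m and height (world z) of hub_done_mid below 0.105 m and horizontal distance between hub_done_mid and load_spot above 0.065 m)).
It fails at once if the bearing, V-block or tape roll is pushed more than 50 mm from its place (distance of any of bearing_6204, v_block, tape_roll from where it was at the start of the episode above 0.05 m).
Of hub_a, hub_b, hub_c only 2 to 3 are there at a start; the rules pass over those that are not, and their reading is None.
At some moment in a run one of hub_a, hub_b, hub_c, hub_done may be knocked a few centimetres aside while the robot is not near it.
It also fails if it takes over 210 s, if anything falls off the work surface, if the arm or the gripper's body presses on something with over 40 N, if the wrist force passes 120 N, or if a joint passes its speed limit or range.

## Working session

There is one attempt and no reset: what is moved stays moved. The work goes in short steps, Python scripts to look and compute and a tool call to move; the robot and the scene stay as the last step left them, time stands still between calls to the robot, and variables do not carry over. Pictures are saved under pics/ and viewed, at most 14 in all, crops included, and the job is handed in when it is done.

Besides the shell and the picture viewer there is one more tool, called after ">>>" by a JSON object that holds its "method" and its "body". move_arm: Moves the arm, as the interface text tells. Its arguments: {"type":"object","properties":{"plan":{"type":"array"},"fingers":{"type":"number"}},"required":["plan"]}

```bash
ls; mkdir -p pics
cat > h.py <<'E'
import numpy as np, cv2
from scipy.spatial.transform import Rotation as Ro
from station import r, viewer
def snap(n, f=None):
    s=viewer.snapshot(n)
    if f: cv2.imwrite('pics/'+f, cv2.cvtColor(s['color'],cv2.COLOR_RGB2BGR))
    return s
def proj(s,X):
    X=np.atleast_2d(X); c=X@np.array(s['R']).T+np.array(s['t']); p=c@np.array(s['camera_matrix']).T
    return p[:,:2]/p[:,2:]
def back(s,uv,z):
    K=np.array(s['camera_matrix']);R=np.array(s['R']);t=np.array(s['t'])
    d=R.T@np.linalg.inv(K)@np.array([uv[0],uv[1],1.]); o=-R.T@t
    return o+d*(z-o[2])/d[2]
def rot(o=None):
    o=o or r.get_obs(); q=o['ee_rot']; return Ro.from_quat([q[1],q[2],q[3],q[0]])
E
python3 - <<'E'
from h import *
o=r.get_obs(); print(o['clock'],o['tcp_pos'],rot(o).as_matrix().round(3))
a=snap('scene','scene0.png'); b=snap('side','side0.png'); 
for s,n in((a,'scene'),(b,'side')):
  print(n,(-np.array(s['R']).T@np.array(s['t'])).round(3))
  for l in ['hub_a_mid','hub_done_mid','hub_a_lug','load_spot','disc_centre','knob_mid','out_tray_in','nest_1','bearing_6204','v_block','tape_roll']:
    print(l,[(np.round(d['location'],3).tolist(),round(d['p'],2)) for d in viewer.find_in(l,s)])
E
python3 -c "
import cv2,numpy as np
cv2.imwrite('pics/both.png',cv2.resize(np.vstack([cv2.imread('pics/scene0.png')]),None,fx=1.4,fy=1.4))"
```

```text
pics
0.0 [0.26765799 0.59169545 0.24585693] [[-0.911  0.412 -0.001]
 [ 0.412  0.911 -0.002]
 [-0.    -0.002 -1.   ]]
scene [ 0.033 -0.879  1.127]
hub_a_mid [([0.512, -0.369, 0.02], 0.6)]
hub_done_mid [([0.544, 0.274, 0.084], 0.63), ([0.56, 0.36, 0.048], 0.37)]
hub_a_lug [([0.307, -0.374, 0.017], 0.74), ([0.51, -0.375, 0.02], 0.65)]
load_spot [([0.567, 0.385, 0.05], 0.56), ([0.556, 0.36, 0.048], 0.27)]
disc_centre [([0.555, 0.356, 0.048], 0.63)]
knob_mid [([0.558, 0.359, 0.048], 0.64), ([0.389, 0.184, 0.08], 0.42)]
out_tray_in [([0.646, -0.026, 0.006], 0.7), ([0.306, -0.375, 0.016], 0.56)]
nest_1 [([0.556, 0.366, 0.05], 0.9)]
bearing_6204 []
v_block [([0.744, 0.166, 0.027], 0.73), ([0.559, 0.358, 0.045], 0.24)]
tape_roll [([0.306, -0.373, 0.02], 0.68)]
side [ 0.428 -0.959  0.697]
hub_a_mid [([0.513, -0.372, 0.02], 0.58), ([0.566, 0.339, 0.046], 0.19)]
hub_done_mid [([0.548, 0.276, 0.077], 0.49), ([0.692, -0.402, 0.013], 0.42)]
hub_a_lug [([0.512, -0.372, 0.018], 0.58), ([0.576, 0.326, 0.049], 0.29)]
load_spot [([0.574, 0.327, 0.049], 0.41)]
disc_centre [([0.576, 0.326, 0.049], 0.95)]
knob_mid [([0.31, -0.38, 0.022], 0.47), ([0.576, 0.324, 0.047], 0.34)]
out_tray_in [([0.642, -0.021, 0.007], 0.62)]
nest_1 [([0.575, 0.328, 0.047], 0.76)]
bearing_6204 [([0.694, -0.401, 0.01], 0.81), ([0.599, -0.359, 0.022], 0.67)]
v_block [([0.738, 0.16, 0.024], 0.68)]
tape_roll []
```

View pics/both.png

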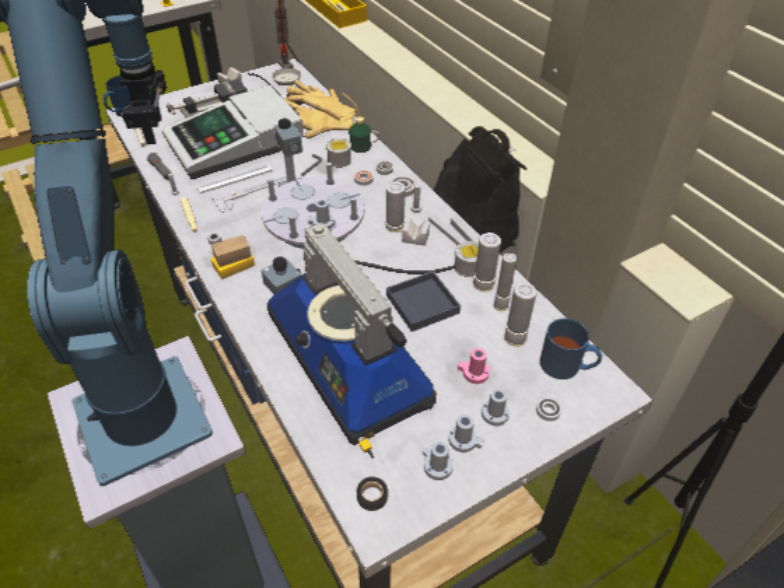

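View pics/side0.png

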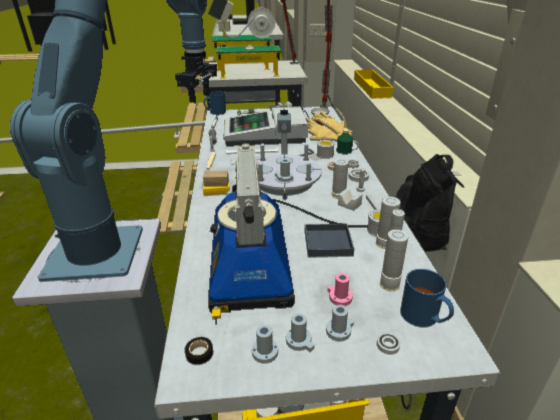

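Run:
```python
import cv2,numpy as np
a=cv2.imread('pics/scene0.png');b=cv2.imread('pics/side0.png')
def c(i,x,y,w=100,h=75): return cv2.resize(i[y:y+h,x:x+w],(400,300),interpolation=cv2.INTER_CUBIC)
cv2.imwrite('pics/m1.png',np.vstack([np.hstack([c(a,180,110),c(a,285,270)]),np.hstack([c(b,235,130),c(b,245,295)])]))
```

```text
(no output)
```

View pics/m1.png

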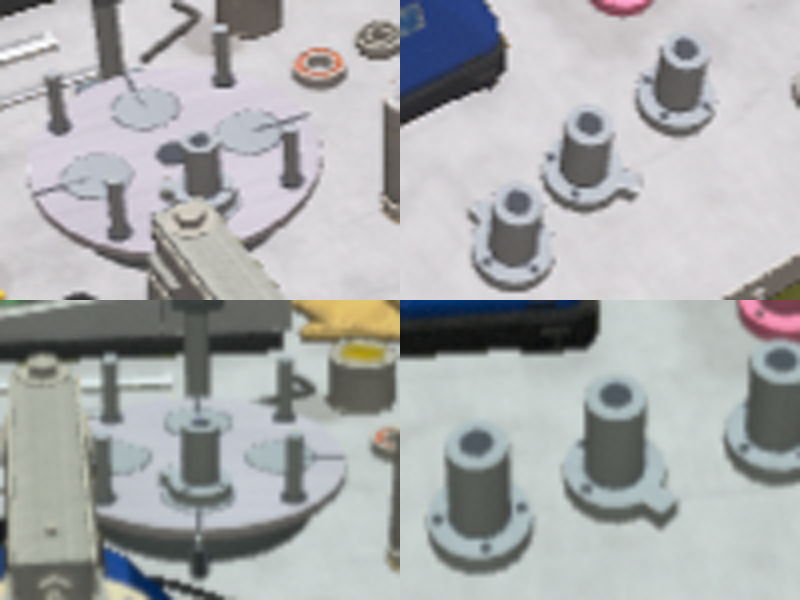

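Run:
```python
from h import *
a=snap('scene'); b=snap('side'); w=snap('wrist')
p=[back(a,x,.11) for x in [(193.75,129.5),(235,117),(252.5,143.25),(208.75,156.25)]]
q=[back(b,x,.11) for x in [(262.5,145),(306.25,145.5),(308.75,164.25),(260,164.25)]]
print(np.round(p,3)); print(np.round(q,3)); print(np.mean(p,0),np.mean(q,0))
for s,L in((a,[(314.5,320.75),(332.5,300.5),(356.5,282)]),(b,[(264.5,330),(298.75,318.25),(338.75,309.25)])):
  print([back(s,x,.065).round(3)[:2] for x in L])
print('done',back(a,(180+200/4,110+140/4),.115),back(b,(235+50,130+120/4),.115))
print('pointer',back(b,(285,193),.05))
print('knob', back(a,(280/1.4,264/1.4),.08))
R=np.array(w['R']);t=np.array(w['t']);M=rot().as_matrix();tc=np.array(r.get_obs()['tcp_pos'])
print('wristcam in tool', M.T@(-R.T@t-tc), 'axes\n',(R@M).round(3), w['camera_matrix'])
```

```text
[[0.484 0.429 0.11 ]
 [0.642 0.421 0.11 ]
 [0.623 0.257 0.11 ]
 [0.468 0.271 0.11 ]]
[[0.488 0.434 0.11 ]
 [0.642 0.412 0.11 ]
 [0.628 0.259 0.11 ]
 [0.471 0.276 0.11 ]]
[0.55438331 0.34425552 0.11      ] [0.55728578 0.34495152 0.11      ]
[array([ 0.442, -0.388]), array([ 0.515, -0.363]), array([ 0.603, -0.349])]
[array([ 0.444, -0.384]), array([ 0.515, -0.36 ]), array([ 0.601, -0.344])]
done [0.55146316 0.28168118 0.115     ] [0.55373106 0.28853541 0.115     ]
pointer [0.54277363 0.18386121 0.05      ]
knob [0.38948711 0.17609655 0.08      ]
wristcam in tool [ 7.48219384e-02  1.16478865e-04 -1.37853522e-01] axes
 [[-0.     1.    -0.   ]
 [-0.957 -0.    -0.29 ]
 [-0.29   0.     0.957]] [[371.43667308   0.         280.72758652]
 [  0.         371.43667308 206.83618254]
 [  0.           0.           1.        ]]
```

```bash
cat >> h.py <<'E'
# rows from the commanded pose (o = measured) to world TCP poses, tool down, tool x at yaw deg
def go(*poses):
    o=r.get_obs(); M=rot(o); p=np.array(o['tcp_pos'])
    for x,y,z,th in poses:
        c,s=np.cos(np.radians(th)),np.sin(np.radians(th))
        T=Ro.from_matrix(np.array([[c,s,0],[s,-c,0],[0,0,-1]]))
        d=M.inv().apply(np.array([x,y,z])-p)*1000; w=(M.inv()*T).as_rotvec()
        n=max(np.linalg.norm(d)/50,np.degrees(np.linalg.norm(w))/8.59)
        print('row',d.round(1).tolist(),w.round(3).tolist(),'n>=%.1f'%n)
E
python3 -c "
from h import *
go((.549,.273,.28,174))"
```

```text
row [-387.7, -175.0, -33.3] [0.0, 0.0, -0.32] n>=8.5
```

>>> {"method": "move_arm", "body": {"plan": [[-388, -175, -33, 0, 0, -0.32], [-388, -175, -33, 0, 0, -0.32], [-388, -175, -33, 0, 0, -0.32], [-388, -175, -33, 0, 0, -0.32], [-388, -175, -33, 0, 0, -0.32], [-388, -175, -33, 0, 0, -0.32], [-388, -175, -33, 0, 0, -0.32], [-388, -175, -33, 0, 0, -0.32], [-388, -175, -33, 0, 0, -0.32], [-388, -175, -33, 0, 0, -0.32], [-388, -175, -33, 0, 0, -0.32], [-388, -175, -33, 0, 0, -0.32]], "fingers": 70}}

```text
clock: 2.55
tcp_pos: [0.5481, 0.2745, 0.2796]
ee_rot: [-0.0, 0.051, 0.999, 0.0]
ft_force: [-0.7, -0.8, 0.8]
gripper_width: 0.7
finger_force: 0.0
```

Run:
```python
from h import *
o=r.get_obs(); print(o['clock'],np.round(o['tcp_pos'],4),rot(o).as_matrix()[:,0],np.round(o['joints'],2),np.abs(o['qvel']).max())
s=snap('wrist','w1.png')
for l in ['hub_done_mid','hub_a_lug','load_spot','disc_centre','knob_mid','nest_1','mark_1']:
    print(l,[(np.round(d['location'],3).tolist(),round(d['p'],2)) for d in viewer.find_in(l,s)])
c=np.array([.556,.3445,.05]);L=np.radians(-95.8)
pts=[c]+[c+.072*np.array([np.cos(L+k*np.pi/2),np.sin(L+k*np.pi/2),0]) for k in range(4)]+[c+[0,0,.06]+.112*np.array([np.cos(L+np.pi/4+k*np.pi/2),np.sin(L+np.pi/4+k*np.pi/2),0]) for k in range(4)]
im=cv2.imread('pics/w1.png')
for p in proj(s,pts): cv2.circle(im,tuple(int(v) for v in p),2,(0,0,255),-1)
cv2.imwrite('pics/w1b.png',cv2.resize(im,(800,600)))
```

```text
2.55 [0.5481 0.2745 0.2796] [-9.94764719e-01  1.02187453e-01  9.37209432e-04] [-0.56  0.44  0.03  1.61 -0.02  1.09  0.94] 0.009668795634924557
hub_done_mid [([0.54, 0.286, 0.072], 0.56), ([0.401, 0.192, 0.079], 0.53), ([0.535, 0.364, 0.049], 0.4)]
hub_a_lug [([0.532, 0.361, 0.051], 0.18)]
load_spot [([0.546, 0.371, 0.05], 0.67), ([0.4, 0.192, 0.08], 0.32), ([0.539, 0.359, 0.05], 0.2)]
disc_centre [([0.537, 0.366, 0.046], 0.69)]
knob_mid [([0.401, 0.193, 0.079], 0.73)]
nest_1 [([0.535, 0.363, 0.051], 0.69)]
mark_1 [([0.538, 0.358, 0.049], 0.93), ([0.545, 0.37, 0.048], 0.55)]
```

View pics/w1b.png

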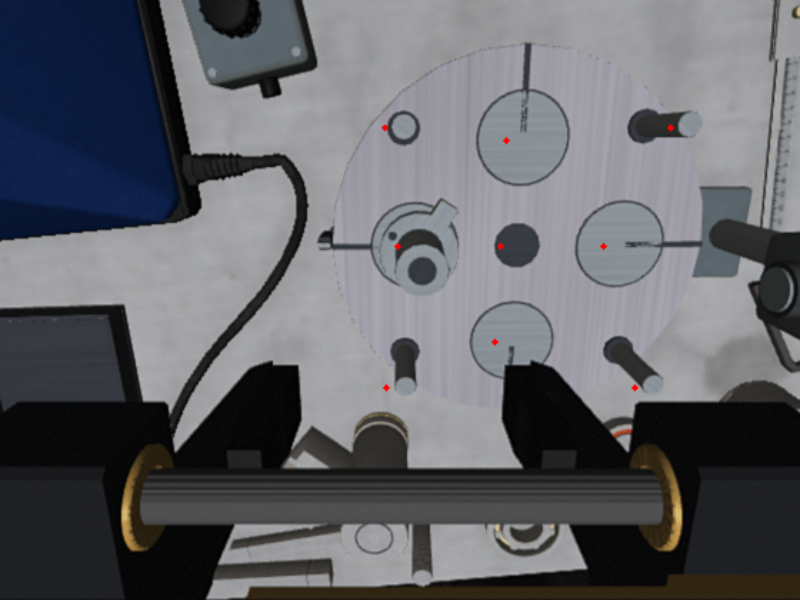

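Run:
```python
from h import *
a=snap('scene','a2.png'); b=snap('side','b2.png'); w=snap('wrist')
R=np.array(w['R']);t=np.array(w['t']);M=rot().as_matrix();tc=np.array(r.get_obs()['tcp_pos'])
print('wristcam in tool', M.T@(-R.T@t-tc),(R@M).round(3).tolist())
f=.7
for z,L in((.11,[(404,127),(688,124),(652,384),(405,384)]),(.05,[(517,245),(522,137),(620,243),(511,341)]),(.115,[(422,270)]),(.064,[(447,210)]),(.082,[(232,5)])):
  print(z,[back(w,(u*f,v*f),z).round(4)[:2].tolist() for u,v in L])
tip=[tc+M@[0,s*.031,.008] for s in(1,-1)]+[tc]
out=[]
for s,n in((a,'a2.png'),(b,'b2.png')):
  im=cv2.imread('pics/'+n); P=proj(s,tip); c=P[2].astype(int); x,y=max(c[0]-50,0),max(c[1]-50,0)
  k=cv2.resize(im[y:y+100,x:x+100],(400,400),interpolation=cv2.INTER_CUBIC)
  for p in P: cv2.circle(k,tuple(int(v) for v in (p-[x,y]+.5)*4),3,(0,0,255),-1)
  out.append(k)
cv2.imwrite('pics/m2.png',np.hstack(out))
```

```text
wristcam in tool [ 7.47909502e-02  1.32402463e-04 -1.37868221e-01] [[-0.0, 1.0, -0.0], [-0.957, -0.0, -0.29], [-0.29, 0.0, 0.957]]
0.11 [[0.4711, 0.283], [0.4859, 0.439], [0.6431, 0.4243], [0.6266, 0.2675]]
0.05 [[0.5574, 0.3543], [0.4848, 0.3606], [0.5635, 0.4264], [0.6295, 0.3469]]
0.115 [[0.5519, 0.2852]]
0.064 [[0.5258, 0.3063]]
0.082 [[0.395, 0.193]]
```

View pics/m2.png

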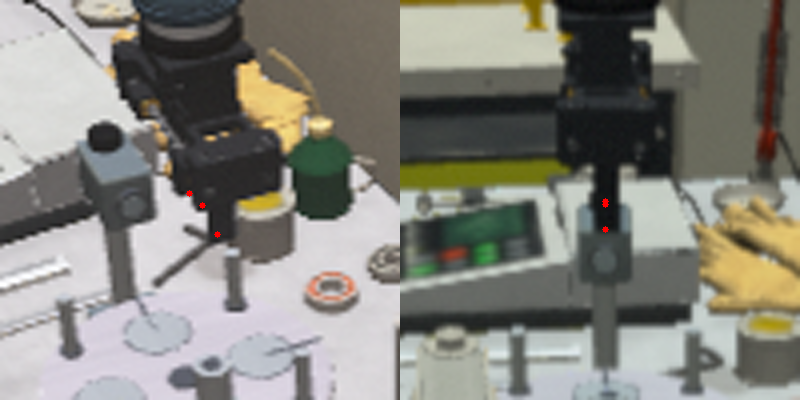

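>>> {"method": "move_arm", "body": {"plan": [[0, 0, 0, 0, 0, 1.57], [0, 0, 0, 0, 0, 1.57], [0, 0, 0, 0, 0, 1.57], [0, 0, 0, 0, 0, 1.57], [0, 0, 0, 0, 0, 1.57], [0, 0, 0, 0, 0, 1.57], [0, 0, 0, 0, 0, 1.57], [0, 0, 0, 0, 0, 1.57], [0, 0, 0, 0, 0, 1.57], [0, 0, 0, 0, 0, 1.57], [0, 0, 0, 0, 0, 1.57], [0, 0, 0, 0, 0, 1.57], [0, 0, 0, 0, 0, 1.57], [0, 0, 0, 0, 0, 1.57]]}}

```text
clock: 4.5
tcp_pos: [0.5493, 0.2729, 0.2797]
ee_rot: [-0.0, 0.742, 0.67, 0.0]
ft_force: [0.7, -0.4, -0.1]
gripper_width: 0.701
finger_force: 0.0
```

Run:
```python
from h import *
o=r.get_obs(); print(o['clock'],np.round(o['tcp_pos'],4),rot(o).as_matrix()[:,0],np.round(o['joints'],2),np.abs(o['qvel']).max())
s=snap('wrist','w2.png')
for l in ['hub_done_mid','knob_mid','nest_1','load_spot']:
    print(l,[(np.round(d['location'],3).tolist(),round(d['p'],2)) for d in viewer.find_in(l,s)])
c=np.array([.5567,.3535,.05]);L=np.radians(-95.8)
pts=[c]+[c+.072*np.array([np.cos(L+k*np.pi/2),np.sin(L+k*np.pi/2),0]) for k in range(4)]+[c+[0,0,.06]+.112*np.array([np.cos(L+np.pi/4+k*np.pi/2),np.sin(L+np.pi/4+k*np.pi/2),0]) for k in range(4)]
im=cv2.imread('pics/w2.png')
for p in proj(s,pts): cv2.circle(im,tuple(int(v) for v in p),2,(0,0,255),-1)
cv2.imwrite('pics/w2b.png',cv2.resize(im,(800,600)))
```

```text
4.5 [0.5493 0.2729 0.2797] [1.02250728e-01 9.94758658e-01 1.74905601e-05] [-0.8   0.46  0.36  1.62 -0.18  1.09 -0.49] 0.005942247374943643
hub_done_mid [([0.548, 0.292, 0.069], 0.56)]
knob_mid [([0.398, 0.199, 0.081], 0.93)]
nest_1 [([0.551, 0.354, 0.047], 0.96)]
load_spot [([0.554, 0.352, 0.048], 0.63), ([0.551, 0.353, 0.047], 0.62)]
```

View pics/w2b.png

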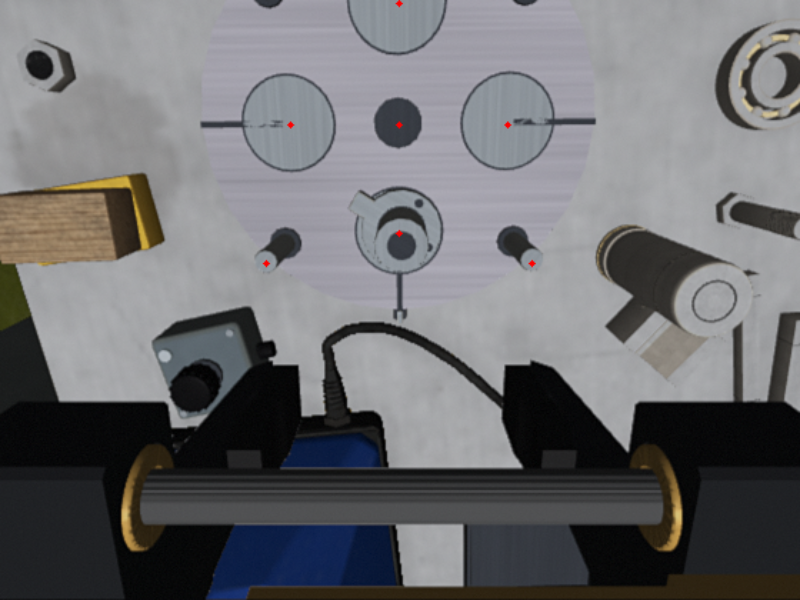

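```bash
python3 -c "
from h import *
go((.5495,.283,.15,84.4),(.5495,.283,.086,84.4))"
```

```text
row [10.1, -0.9, 129.7] [-0.0, -0.0, -0.006] n>=2.6
row [10.1, -0.9, 193.7] [-0.0, -0.0, -0.006] n>=3.9
```

>>> {"method": "move_arm", "body": {"plan": [[10, -1, 50, 0, 0, -0.006], [10, -1, 100, 0, 0, -0.006], [10, -1, 130, 0, 0, -0.006], [10, -1, 150, 0, 0, -0.006], [10, -1, 170, 0, 0, -0.006], [10, -1, 185, 0, 0, -0.006], [10, -1, 194, 0, 0, -0.006], [10, -1, 194, 0, 0, -0.006], [10, -1, 194, 0, 0, -0.006]]}}

```text
clock: 5.65
tcp_pos: [0.5498, 0.2831, 0.0864]
ee_rot: [0.0, 0.741, 0.672, 0.0]
ft_force: [-0.1, 0.3, 0.0]
gripper_width: 0.702
finger_force: 0.0
```

>>> {"method": "move_arm", "body": {"plan": [[0, 0, 0, 0, 0, 0], [0, 0, 0, 0, 0, 0], [0, 0, 0, 0, 0, 0], [0, 0, 0, 0, 0, 0], [0, 0, 0, 0, 0, 0], [0, 0, 0, 0, 0, 0], [0, 0, 0, 0, 0, 0], [0, 0, 0, 0, 0, 0]], "fingers": 0}}

```text
clock: 6.45
tcp_pos: [0.5499, 0.283, 0.0861]
ee_rot: [0.0, 0.741, 0.672, 0.001]
ft_force: [1.1, 0.7, 3.6]
gripper_width: 0.354
finger_force: 30.0
```

>>> {"method": "move_arm", "body": {"plan": [[0, 0, -10, 0, 0, 0], [0, 0, -30, 0, 0, 0], [0, 0, -80, 0, 0, 0], [0, 0, -120, 0, 0, 0], [0, 0, -150, 0, 0, 0], [0, 0, -150, 0, 0, 0], [0, 0, -150, 0, 0, 0]]}}

```text
clock: 7.15
tcp_pos: [0.5485, 0.2829, 0.2353]
ee_rot: [-0.0, 0.741, 0.672, -0.0]
ft_force: [0.2, 0.3, -4.1]
gripper_width: 0.352
finger_force: 30.0
```

```bash
python3 -c "
from h import *
o=r.get_obs();print(np.round(o['joints'],2))
go((.55,.283,.236,84.4),(.644,-0.018,.236,84.4),(.644,-0.018,.236,0))"
```

```text
[-0.8   0.51  0.35  1.66 -0.2   1.01 -0.48]
row [0.3, 1.5, -0.7] [-0.001, 0.0, 0.0] n>=0.0
row [-290.1, 124.4, -0.8] [-0.001, 0.0, 0.0] n>=6.3
row [-290.1, 124.4, -0.8] [-0.001, 0.001, 1.473] n>=9.8
```

>>> {"method": "move_arm", "body": {"plan": [[-20, 80, -30, 0, 0, 0.4], [-60, 124, -30, 0, 0, 0.6], [-290, 124, -30, 0, 0, 1.473], [-290, 124, -30, 0, 0, 1.473], [-290, 124, -30, 0, 0, 1.473], [-290, 124, -30, 0, 0, 1.473], [-290, 124, -30, 0, 0, 1.473], [-290, 124, -30, 0, 0, 1.473], [-290, 124, -30, 0, 0, 1.473], [-290, 124, -30, 0, 0, 1.473], [-290, 124, -30, 0, 0, 1.473], [-290, 124, -30, 0, 0, 1.473], [-290, 124, -30, 0, 0, 1.473], [-290, 124, -30, 0, 0, 1.473]]}}

```text
clock: 8.55
tcp_pos: [0.6442, -0.0177, 0.2654]
ee_rot: [-0.0, 1.0, 0.001, -0.0]
ft_force: [-0.8, 0.1, -2.5]
gripper_width: 0.353
finger_force: 30.0
```

Run:
```python
from h import *
o=r.get_obs(); print(o['clock'],np.round(o['tcp_pos'],4),rot(o).as_matrix()[:,0].round(3),np.round(o['joints'],2),np.abs(o['qvel']).max())
s=snap('wrist','w3.png')
print([(np.round(d['location'],3).tolist(),round(d['p'],2)) for d in viewer.find_in('out_tray_in',s)])
im=cv2.imread('pics/w3.png')
cv2.imwrite('pics/w3b.png',cv2.resize(im,(800,600)))
```

```text
8.55 [ 0.6442 -0.0177  0.2654] [ 1.     0.001 -0.001] [-0.53  0.61  0.75  1.57 -0.44  1.14 -1.26] 0.007682917037558291
[([0.658, -0.034, 0.003], 0.75)]
```

View pics/w3b.png

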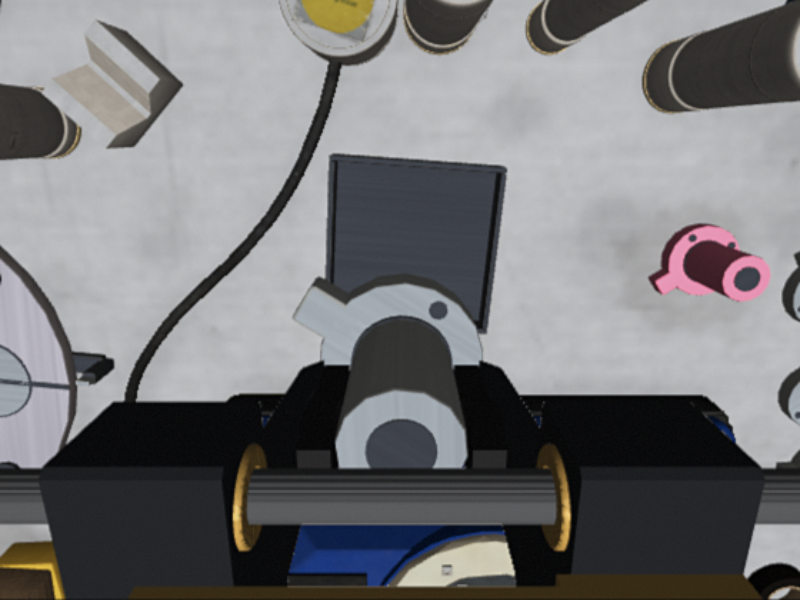

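Run:
```python
from h import *
s=snap('wrist')
P=[back(s,(u*.7,v*.7),.026)[:2] for u,v in[(331,155),(505,167),(486,332)]]
c=(P[0]+P[2])/2; print(np.round(P,4),c, np.linalg.norm(P[0]-P[1]),np.linalg.norm(P[2]-P[1]))
go((c[0],c[1],.12,0),(c[0],c[1],.043,0))
```

```text
[[ 0.7062  0.0306]
 [ 0.6982 -0.0896]
 [ 0.5763 -0.0822]] [ 0.6412623  -0.02579927] 0.12047338571397828 0.12213337189050572
row [-3.1, 8.0, 145.8] [-0.0, -0.0, 0.0] n>=2.9
row [-3.1, 8.0, 222.8] [-0.0, -0.0, 0.0] n>=4.5
```

>>> {"method": "move_arm", "body": {"plan": [[-3, 8, 50, 0, 0, 0], [-3, 8, 100, 0, 0, 0], [-3, 8, 150, 0, 0, 0], [-3, 8, 180, 0, 0, 0], [-3, 8, 200, 0, 0, 0], [-3, 8, 212, 0, 0, 0], [-3, 8, 219, 0, 0, 0], [-3, 8, 224, 0, 0, 0], [-3, 8, 224, 0, 0, 0], [-3, 8, 224, 0, 0, 0]]}}

```text
clock: 9.7
tcp_pos: [0.6421, -0.0259, 0.0427]
ee_rot: [-0.0, 1.0, -0.0, 0.001]
ft_force: [0.6, 0.3, -3.3]
gripper_width: 0.354
finger_force: 30.0
```

>>> {"method": "move_arm", "body": {"plan": [[0, 0, 0, 0, 0, 0], [0, 0, 0, 0, 0, 0], [0, 0, 0, 0, 0, 0], [0, 0, 0, 0, 0, 0], [0, 0, -30, 0, 0, 0], [0, 0, -60, 0, 0, 0], [0, 0, -110, 0, 0, 0], [0, 0, -160, 0, 0, 0], [0, 0, -210, 0, 0, 0], [0, 0, -260, 0, 0, 0], [0, 0, -260, 0, 0, 0]], "fingers": 65}}

```text
clock: 10.8
tcp_pos: [0.6447, -0.0272, 0.3094]
ee_rot: [0.0, 1.0, -0.0, 0.006]
ft_force: [0.8, 0.5, -0.0]
gripper_width: 0.65
finger_force: 0.0
```

Run:
```python
from h import *
s=snap('wrist')
print([(np.round(d['location'],3).tolist(),round(d['p'],2)) for d in viewer.find_in('hub_done_mid',s)])
go((.49,-0.36,.29,50),(.53,-0.35,.29,50))
```

```text
[([0.65, -0.024, 0.018], 0.68), ([0.603, -0.332, 0.01], 0.67)]
row [-151.8, 334.2, 12.3] [0.001, -0.003, -0.873] n>=7.3
row [-111.8, 324.2, 12.4] [0.001, -0.003, -0.873] n>=6.9
```

>>> {"method": "move_arm", "body": {"plan": [[0, 50, 0, 0, 0, -0.1], [0, 200, 0, 0, 0, -0.5], [0, 200, 0, 0, 0, -0.5], [0, 200, 0, 0, 0, -0.5], [-162, 374, 0, 0, 0, -0.873], [-162, 374, 0, 0, 0, -0.873], [-162, 374, 0, 0, 0, -0.873], [-162, 374, 0, 0, 0, -0.873], [-162, 374, 0, 0, 0, -0.873], [-162, 374, 0, 0, 0, -0.873], [-162, 374, 0, 0, 0, -0.873], [-162, 374, 0, 0, 0, -0.873], [-162, 374, 0, 0, 0, -0.873]]}}

```text
clock: 12.2
tcp_pos: [0.4806, -0.3981, 0.3009]
ee_rot: [-0.001, 0.906, 0.424, -0.0]
ft_force: [-0.0, -0.1, 0.5]
gripper_width: 0.648
finger_force: 0.0
```

Run:
```python
from h import *
o=r.get_obs(); print(o['clock'],np.round(o['tcp_pos'],4),rot(o).as_matrix()[:,0].round(3),np.round(o['joints'],2),np.abs(o['qvel']).max())
s=snap('wrist','w4.png')
for l in ['hub_a_mid','hub_a_lug']: print(l,[(np.round(d['location'],3).tolist(),round(d['p'],2)) for d in viewer.find_in(l,s)])
im=cv2.imread('pics/w4.png')
cv2.imwrite('pics/w4b.png',cv2.resize(im,(800,600),interpolation=cv2.INTER_CUBIC))
```

```text
12.2 [ 0.4806 -0.3981  0.3009] [0.64  0.768 0.001] [ 0.2   0.49  0.6   1.58 -0.3   1.16  0.17] 0.0077497145227822
hub_a_mid [([0.516, -0.359, 0.014], 0.58)]
hub_a_lug [([0.516, -0.359, 0.016], 0.74)]
```

View pics/w4b.png

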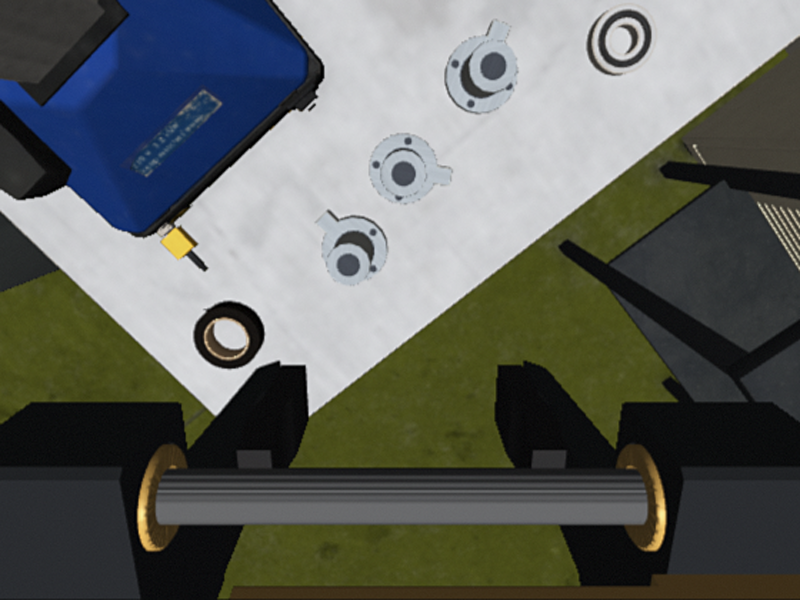

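Run:
```python
from h import *
s=snap('wrist'); B=lambda p,z: back(s,(p[0]*.7,p[1]*.7),z)[:2]
for t,f,l in [((348,264),(354,249),(323,219)),((403,174),(404,168),(451,176)),((494,66),(480,74),(497,26))]:
  a=B(t,.065);b=B(f,.014);c=B(l,.014);d=c-a
  print(a.round(4),b.round(4),c.round(4),np.linalg.norm(d).round(4),'lug',np.degrees(np.arctan2(d[1],d[0])).round(1),np.degrees(np.arctan2(*(c-b)[::-1])).round(1))
```

```text
[ 0.4415 -0.3853] [ 0.4418 -0.385 ] [ 0.4389 -0.3506] 0.0347 lug 94.3 94.8
[ 0.5129 -0.3619] [ 0.5143 -0.3617] [ 0.5387 -0.39  ] 0.0382 lug -47.4 -49.3
[ 0.6024 -0.3472] [ 0.6012 -0.3457] [ 0.6304 -0.3279] 0.034 lug 34.6 31.4
```

```bash
python3 -c "
from h import *
go((.4415,-.385,.14,65),(.4415,-.385,.036,65))"
```

```text
row [-13.9, -38.5, 161.6] [-0.0, -0.0, -0.26] n>=3.3
row [-13.9, -38.5, 265.6] [-0.0, -0.0, -0.26] n>=5.4
```

>>> {"method": "move_arm", "body": {"plan": [[-14, -38, 40, 0, 0, -0.15], [-14, -38, 90, 0, 0, -0.26], [-14, -38, 140, 0, 0, -0.26], [-14, -38, 180, 0, 0, -0.26], [-14, -38, 210, 0, 0, -0.26], [-14, -38, 235, 0, 0, -0.26], [-14, -38, 255, 0, 0, -0.26], [-14, -38, 265, 0, 0, -0.26], [-14, -38, 265, 0, 0, -0.26], [-14, -38, 265, 0, 0, -0.26]]}}

```text
clock: 13.4
tcp_pos: [0.4417, -0.3865, 0.0375]
ee_rot: [0.001, 0.844, 0.537, 0.0]
ft_force: [0.0, 0.4, 0.1]
gripper_width: 0.648
finger_force: 0.0
```

>>> {"method": "move_arm", "body": {"plan": [[0, 0, 0, 0, 0, 0], [0, 0, 0, 0, 0, 0], [0, 0, 0, 0, 0, 0], [0, 0, 0, 0, 0, 0], [0, 0, 0, 0, 0, 0], [0, 0, 0, 0, 0, 0], [0, 0, 0, 0, 0, 0], [0, 0, -20, 0, 0, 0], [0, 0, -70, 0, 0, 0], [0, 0, -120, 0, 0, 0], [0, 0, -170, 0, 0, 0], [0, 0, -220, 0, 0, 0], [0, 0, -270, 0, 0, 0], [0, 0, -310, 0, 0, 0], [0, 0, -310, 0, 0, 0]], "fingers": 0}}

```text
clock: 14.9
tcp_pos: [0.4428, -0.3881, 0.3522]
ee_rot: [0.004, 0.844, 0.536, 0.002]
ft_force: [-0.2, -0.9, -3.5]
gripper_width: 0.351
finger_force: 30.0
```

```bash
python3 -c "
from h import *
o=r.get_obs(); print(np.round(o['joints'],2))
go((.64,-.2,.34,90),(.64,0,.32,140),(.55,.2826,.2,150),(.55,.2826,.2,235))"
```

```text
[ 0.21  0.37  0.59  1.61 -0.22  1.22  0.4 ]
row [254.1, 98.6, 12.8] [0.009, 0.004, -0.438] n>=5.5
row [435.2, 13.6, 31.7] [0.007, 0.008, -1.311] n>=8.7
row [653.1, -189.0, 149.5] [0.007, 0.008, -1.485] n>=13.9
row [653.1, -189.0, 149.5] [-0.001, 0.014, -2.969] n>=19.8
```

>>> {"method": "move_arm", "body": {"plan": [[254, 98, 13, 0, 0, -0.44], [254, 98, 13, 0, 0, -0.44], [254, 98, 13, 0, 0, -0.44], [254, 98, 13, 0, 0, -0.44], [254, 98, 13, 0, 0, -0.44], [435, 13, 30, 0, 0, -1.31], [435, 13, 30, 0, 0, -1.31], [435, 13, 30, 0, 0, -1.31], [435, 13, 30, 0, 0, -1.31], [435, 13, 30, 0, 0, -1.31], [653, -189, 130, 0, 0, -1.49], [653, -189, 130, 0, 0, -1.49], [653, -189, 130, 0, 0, -1.49], [653, -189, 130, 0, 0, -1.49], [653, -189, 130, 0, 0, -1.49], [653, -189, 130, 0, 0, -1.49], [653, -189, 130, 0, 0, -1.49], [653, -189, 130, 0, 0, -1.49]]}}

```text
clock: 16.7
tcp_pos: [0.5437, 0.2882, 0.2139]
ee_rot: [-0.002, 0.254, 0.967, -0.001]
ft_force: [0.6, -0.2, -4.1]
gripper_width: 0.359
finger_force: 30.0
```

```bash
python3 -c "
from h import *
o=r.get_obs(); print(np.round(o['joints'],2))
go((.5497,.2826,.2,235),(.5497,.2826,.13,235))"
```

```text
[-0.6   0.51  0.05  1.66 -0.04  0.97  0.53]
row [-8.0, -1.9, 13.8] [0.0, -0.005, -1.473] n>=9.8
row [-8.3, -1.7, 83.8] [0.0, -0.005, -1.473] n>=9.8
```

>>> {"method": "move_arm", "body": {"plan": [[-8, -2, 0, 0, 0, -1.473], [-8, -2, 0, 0, 0, -1.473], [-8, -2, 0, 0, 0, -1.473], [-8, -2, 0, 0, 0, -1.473], [-8, -2, 0, 0, 0, -1.473], [-8, -2, 0, 0, 0, -1.473], [-8, -2, 0, 0, 0, -1.473], [-8, -2, 0, 0, 0, -1.473], [-8, -2, 0, 0, 0, -1.473], [-8, -2, 0, 0, 0, -1.473], [-8, -2, 0, 0, 0, -1.473], [-8, -2, 0, 0, 0, -1.473], [-8, -2, 0, 0, 0, -1.473]]}}

```text
clock: 18.0
tcp_pos: [0.5531, 0.2788, 0.2164]
ee_rot: [-0.0, -0.458, 0.889, -0.0]
ft_force: [1.0, 0.0, -3.8]
gripper_width: 0.352
finger_force: 30.0
```

Run:
```python
from h import *
o=r.get_obs(); print(np.round(o['joints'],2))
go((.5497,.2826,.2,235),(.5497,.2826,.0905,235))
s=snap('wrist','w5.png')
im=cv2.imread('pics/w5.png')
cv2.imwrite('pics/w5b.png',cv2.resize(im[100:],(600,343),interpolation=cv2.INTER_CUBIC))
```

```text
[-0.34  0.53 -0.28  1.64  0.17  0.99  1.85]
row [-1.1, 5.0, 16.4] [-0.0, -0.001, -0.009] n>=0.3
row [-1.2, 5.1, 125.9] [-0.0, -0.001, -0.009] n>=2.5
```

View pics/w5b.png

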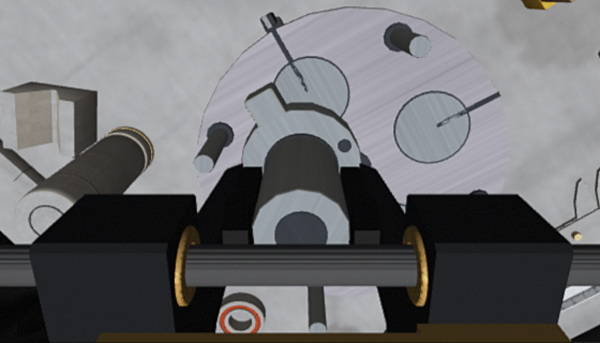

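>>> {"method": "move_arm", "body": {"plan": [[-1, 5, 40, 0, 0, -0.009], [-1, 5, 80, 0, 0, -0.009], [-1, 5, 105, 0, 0, -0.009], [-1, 5, 118, 0, 0, -0.009], [-1, 5, 124, 0, 0, -0.009], [-1, 5, 128, 0, 0, -0.009], [-1, 5, 128, 0, 0, -0.009], [-1, 5, 128, 0, 0, -0.009], [-1, 5, 128, 0, 0, -0.009]]}}

```text
clock: 18.95
tcp_pos: [0.5501, 0.2838, 0.0898]
ee_rot: [0.001, -0.463, 0.886, 0.0]
ft_force: [1.3, -0.6, -3.4]
gripper_width: 0.352
finger_force: 30.0
```

```bash
python3 -c "
from h import *
o=r.get_obs(); print(o['ft_force'])
go((.5497,.2826,.088,235))"
```

```text
[ 1.27118326 -0.62521098 -3.41562656]
row [1.2, -0.4, 1.8] [-0.001, 0.002, 0.003] n>=0.0
```

>>> {"method": "move_arm", "body": {"plan": [[0, 0, 2, 0, 0, 0], [0, 0, 2, 0, 0, 0], [0, 0, 2, 0, 0, 0]]}}

```text
clock: 19.25
tcp_pos: [0.55, 0.2838, 0.0873]
ee_rot: [0.001, -0.463, 0.886, 0.0]
ft_force: [-0.6, 1.1, 0.5]
gripper_width: 0.355
finger_force: 30.0
```

>>> {"method": "move_arm", "body": {"plan": [[0, 0, 0, 0, 0, 0], [0, 0, 0, 0, 0, 0], [0, 0, 0, 0, 0, 0], [0, 0, 0, 0, 0, 0], [0, 0, -20, 0, 0, 0], [0, 0, -60, 0, 0, 0], [0, 0, -110, 0, 0, 0], [0, 0, -130, 0, 0, 0], [0, 0, -130, 0, 0, 0]], "fingers": 65}}

```text
clock: 20.15
tcp_pos: [0.5513, 0.2846, 0.2206]
ee_rot: [0.003, -0.463, 0.886, 0.0]
ft_force: [0.1, 0.8, -0.5]
gripper_width: 0.652
finger_force: 0.0
```

Run:
```python
from h import *
s=snap('wrist','w6.png')
R=np.array(s['R']); M=rot().as_matrix(); RM=R@M
T=np.array([.5493,.2729,.2797]);c,q=.10225,.99476
M2=np.array([[c,q,0],[q,-c,0],[0,0,-1]])
R2=RM@M2.T; o=T+M2@[.0748,.0001,-.1379]
f=dict(R=R2,t=-R2@o,camera_matrix=s['camera_matrix'])
for z in(0,.05,.1,.13,.15): print(z,back(f,(713*.7,297*.7),z).round(3),back(f,(622*.7,252*.7),z).round(3))
print('V', back(f,(655*.7,345*.7),0).round(3))
C=np.array([.5567,.3543])
def pt(ph,z,rad=.112): return (C[0]+rad*np.cos(np.radians(ph)),C[1]+rad*np.sin(np.radians(ph)),z,ph+180)
go(pt(-33.6,.2),pt(-33.6,.08))
im=cv2.imread('pics/w6.png')
cv2.imwrite('pics/w6b.png',cv2.resize(im,(800,600),interpolation=cv2.INTER_CUBIC))
```

```text
0 [0.798 0.192 0.   ] [0.723 0.238 0.   ]
0.05 [0.769 0.211 0.05 ] [0.703 0.251 0.05 ]
0.1 [0.74 0.23 0.1 ] [0.683 0.264 0.1  ]
0.13 [0.723 0.241 0.13 ] [0.671 0.272 0.13 ]
0.15 [0.712 0.248 0.15 ] [0.663 0.277 0.15 ]
V [0.752 0.154 0.   ]
row [-63.9, -77.1, 18.4] [0.001, 0.003, 1.55] n>=10.3
row [-63.6, -76.9, 138.4] [0.001, 0.003, 1.55] n>=10.3
```

View pics/w6b.png

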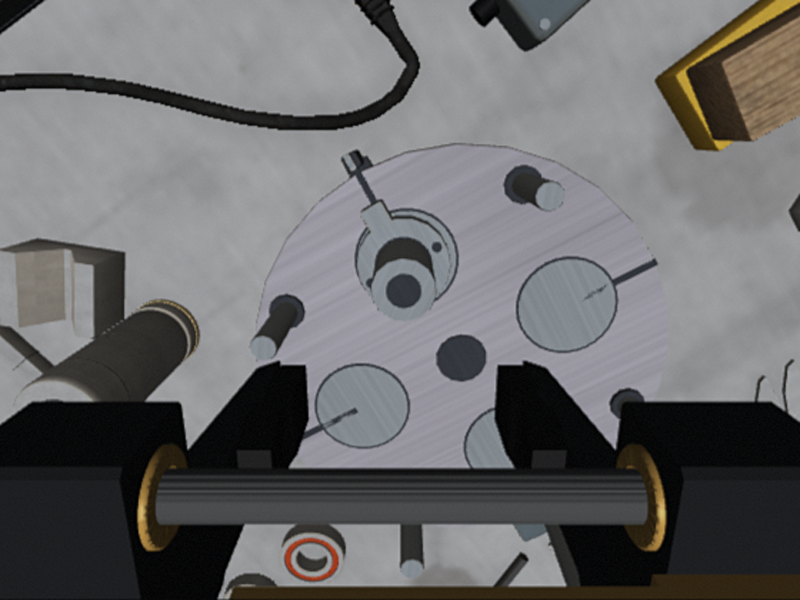

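>>> {"method": "move_arm", "body": {"plan": [[-64, -77, 18, 0, 0, 1.55], [-64, -77, 18, 0, 0, 1.55], [-64, -77, 18, 0, 0, 1.55], [-64, -77, 18, 0, 0, 1.55], [-64, -77, 18, 0, 0, 1.55], [-64, -77, 18, 0, 0, 1.55], [-64, -77, 18, 0, 0, 1.55], [-64, -77, 18, 0, 0, 1.55], [-64, -77, 18, 0, 0, 1.55], [-64, -77, 18, 0, 0, 1.55], [-64, -77, 18, 0, 0, 1.55], [-64, -77, 50, 0, 0, 1.55], [-64, -77, 90, 0, 0, 1.55], [-64, -77, 120, 0, 0, 1.55], [-64, -77, 138, 0, 0, 1.55], [-64, -77, 138, 0, 0, 1.55], [-64, -77, 138, 0, 0, 1.55]], "fingers": 0}}

```text
clock: 21.9
tcp_pos: [0.6495, 0.292, 0.0789]
ee_rot: [0.0, 0.289, 0.957, -0.0]
ft_force: [0.7, -0.4, 0.0]
gripper_width: 0.006
finger_force: 0.0
```

```bash
cat >> h.py <<'E'
C=np.array([.5567,.3543])
def pt(ph,z,rad=.112): return (C[0]+rad*np.cos(np.radians(ph)),C[1]+rad*np.sin(np.radians(ph)),z,ph+180)
E
python3 - <<'E'
from h import *
o=r.get_obs(); print(np.round(o['joints'],2),o['tcp_pos'],o['ft_force'])
go(*[pt(p,.08) for p in np.linspace(-38,-127.5,16)],pt(-124,.08),pt(-124,.2))
E
```

```text
[-0.54  0.83  0.09  1.45 -0.09  0.86  0.56] [0.64945998 0.29198348 0.07890462] [ 0.74206919 -0.36847686  0.02839494]
row [0.1, -8.0, -1.1] [-0.0, 0.0, 0.076] n>=0.5
row [1.6, -19.6, -1.1] [-0.0, 0.0, 0.18] n>=1.2
row [4.3, -30.9, -1.1] [-0.0, 0.0, 0.285] n>=1.9
row [8.1, -41.9, -1.1] [-0.0, 0.0, 0.389] n>=2.6
row [13.1, -52.5, -1.1] [-0.0, 0.0, 0.493] n>=3.3
row [19.1, -62.4, -1.1] [0.0, 0.0, 0.597] n>=4.0
row [26.2, -71.7, -1.1] [0.0, 0.0, 0.701] n>=4.7
row [34.1, -80.2, -1.1] [0.0, 0.0, 0.805] n>=5.4
row [43.0, -87.9, -1.1] [0.0, 0.0, 0.909] n>=6.1
row [52.5, -94.5, -1.1] [0.0, 0.0, 1.014] n>=6.8
row [62.7, -100.2, -1.1] [0.0, 0.0, 1.118] n>=7.5
row [73.5, -104.7, -1.1] [0.0, 0.0, 1.222] n>=8.1
row [84.6, -108.1, -1.1] [0.0, 0.0, 1.326] n>=8.8
row [96.0, -110.4, -1.1] [0.0, 0.0, 1.43] n>=9.5
row [107.7, -111.4, -1.1] [0.0, 0.0, 1.534] n>=10.2
row [119.3, -111.2, -1.1] [0.0, 0.0, 1.638] n>=10.9
row [112.5, -111.5, -1.1] [0.0, 0.0, 1.577] n>=10.5
row [112.4, -111.5, -121.1] [0.0, 0.0, 1.577] n>=10.5
```

>>> {"method": "move_arm", "body": {"plan": [[0, -8, -1, 0, 0, 0.076], [2, -20, -1, 0, 0, 0.18], [4, -31, -1, 0, 0, 0.285], [8, -42, -1, 0, 0, 0.389], [13, -52, -1, 0, 0, 0.493], [19, -62, -1, 0, 0, 0.597], [26, -72, -1, 0, 0, 0.701], [34, -80, -1, 0, 0, 0.805], [43, -88, -1, 0, 0, 0.909], [52, -94, -1, 0, 0, 1.014], [63, -100, -1, 0, 0, 1.118], [73, -105, -1, 0, 0, 1.222], [85, -108, -1, 0, 0, 1.326], [96, -110, -1, 0, 0, 1.43], [108, -111, -1, 0, 0, 1.534], [116, -111, -1, 0, 0, 1.61], [116, -111, -1, 0, 0, 1.61], [110, -111, -1, 0, 0, 1.56], [110, -111, -60, 0, 0, 1.56], [110, -111, -110, 0, 0, 1.56]]}}

```text
clock: 23.9
tcp_pos: [0.4965, 0.2599, 0.1812]
ee_rot: [0.0, 0.878, 0.478, -0.0]
ft_force: [1.0, 1.7, 0.9]
gripper_width: 0.007
finger_force: 0.0
```

Run:
```python
from h import *
o=r.get_obs(); print(np.round(o['joints'],2),o['tcp_pos'],o['ft_force'])
go((.56,.24,.24,90))
s=snap('wrist','w7.png')
im=cv2.imread('pics/w7.png')
cv2.imwrite('pics/w7b.png',cv2.resize(im,(800,600),interpolation=cv2.INTER_CUBIC))
```

```text
[-1.    0.52  0.58  1.86 -0.37  0.87 -0.81] [0.49646856 0.25991086 0.18121313] [1.01799226 1.68244055 0.91031496]
row [17.7, 64.2, -58.8] [-0.0, 0.001, -0.574] n>=3.8
```

View pics/w7b.png

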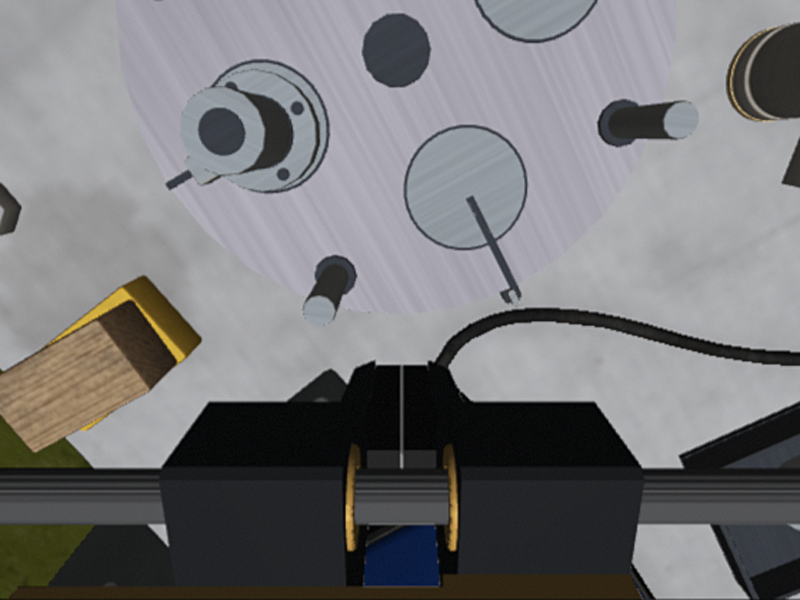

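Run:
```python
from h import *
go((.64,.1,.32,60),(.64,-.15,.33,70),(.53,-.41,.30,90))
```

```text
row [-58.6, 205.0, -130.0] [0.005, -0.011, -0.052] n>=5.0
row [-268.2, 341.1, -141.7] [0.006, -0.01, -0.226] n>=9.1
row [-546.5, 390.2, -114.5] [0.008, -0.009, -0.575] n>=13.6
```

>>> {"method": "move_arm", "body": {"plan": [[0, 40, -80, 0, 0, 0], [-59, 205, -130, 0, 0, -0.05], [-59, 205, -130, 0, 0, -0.05], [-59, 205, -130, 0, 0, -0.05], [-59, 205, -130, 0, 0, -0.05], [-268, 341, -142, 0, 0, -0.23], [-268, 341, -142, 0, 0, -0.23], [-268, 341, -142, 0, 0, -0.23], [-268, 341, -142, 0, 0, -0.23], [-268, 341, -142, 0, 0, -0.23], [-268, 341, -142, 0, 0, -0.23], [-546, 390, -115, 0, 0, -0.575], [-546, 390, -115, 0, 0, -0.575], [-546, 390, -115, 0, 0, -0.575], [-546, 390, -115, 0, 0, -0.575], [-546, 390, -115, 0, 0, -0.575], [-546, 390, -115, 0, 0, -0.575], [-546, 390, -115, 0, 0, -0.575], [-546, 390, -115, 0, 0, -0.575], [-546, 390, -115, 0, 0, -0.575]], "fingers": 65}}

```text
clock: 25.95
tcp_pos: [0.5273, -0.4084, 0.2953]
ee_rot: [0.0, 0.706, 0.708, 0.001]
ft_force: [0.9, 0.1, 0.3]
gripper_width: 0.646
finger_force: 0.0
```

Run:
```python
from h import *
o=r.get_obs(); print(o['clock'],np.round(o['joints'],2))
s=snap('wrist','w8.png')
for l in ['hub_b_mid','hub_a_lug']: print(l,[(np.round(d['location'],3).tolist(),round(d['p'],2)) for d in viewer.find_in(l,s)])
im=cv2.imread('pics/w8.png')
for X,a in (([.513,-.362],-48),([.602,-.3465],33)):
  e=np.array([np.cos(np.radians(a)),np.sin(np.radians(a))])*.038
  for p,z in ((X,.065),(X+e,.014)):
    cv2.circle(im,tuple(int(v) for v in proj(s,[*p,z])[0]),2,(0,0,255),-1)
cv2.imwrite('pics/w8b.png',cv2.resize(im,(800,600),interpolation=cv2.INTER_CUBIC))
go((.513,-.362,.14,90),(.513,-.362,.037,90))
```

```text
25.95 [ 0.22  0.58  0.57  1.46 -0.32  1.2   0.84]
hub_b_mid [([0.598, -0.343, 0.013], 0.93)]
hub_a_lug [([0.516, -0.361, 0.013], 0.75)]
row [46.3, -14.1, 155.0] [0.001, -0.0, 0.002] n>=3.2
row [46.2, -14.2, 258.0] [0.001, -0.0, 0.002] n>=5.3
```

View pics/w8b.png

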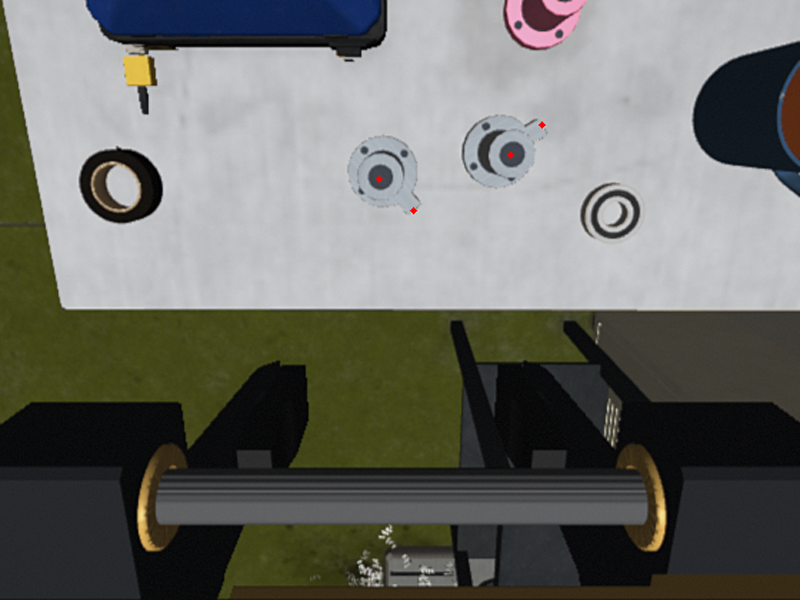

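>>> {"method": "move_arm", "body": {"plan": [[20, -14, 40, 0, 0, 0], [46, -14, 80, 0, 0, 0], [46, -14, 130, 0, 0, 0], [46, -14, 175, 0, 0, 0], [46, -14, 210, 0, 0, 0], [46, -14, 235, 0, 0, 0], [46, -14, 250, 0, 0, 0], [46, -14, 258, 0, 0, 0], [46, -14, 258, 0, 0, 0], [46, -14, 258, 0, 0, 0]]}}

```text
clock: 27.1
tcp_pos: [0.5127, -0.3644, 0.038]
ee_rot: [0.001, 0.707, 0.707, 0.0]
ft_force: [-0.0, 0.3, -0.2]
gripper_width: 0.648
finger_force: 0.0
```

>>> {"method": "move_arm", "body": {"plan": [[0, 0, 0, 0, 0, 0], [0, 0, 0, 0, 0, 0], [0, 0, 0, 0, 0, 0], [0, 0, 0, 0, 0, 0], [0, 0, 0, 0, 0, 0], [0, 0, 0, 0, 0, 0], [0, 0, 0, 0, 0, 0], [0, 0, -20, 0, 0, 0], [0, 0, -70, 0, 0, 0], [0, 0, -120, 0, 0, 0], [0, 0, -170, 0, 0, 0], [0, 0, -220, 0, 0, 0], [0, 0, -270, 0, 0, 0], [0, 0, -310, 0, 0, 0], [0, 0, -310, 0, 0, 0]], "fingers": 0}}

```text
clock: 28.6
tcp_pos: [0.5131, -0.3657, 0.3521]
ee_rot: [0.004, 0.708, 0.707, 0.001]
ft_force: [0.4, 0.3, -3.1]
gripper_width: 0.35
finger_force: 30.0
```

```bash
python3 -c "
from h import *
o=r.get_obs(); print(np.round(o['joints'],2))
go((.64,-.18,.34,70),(.64,.05,.32,50),(.5497,.2826,.2,43.4))"
```

```text
[ 0.13  0.46  0.61  1.5  -0.27  1.26  0.77]
row [186.0, 126.5, 12.2] [0.008, 0.003, 0.348] n>=4.5
row [416.1, 126.0, 31.1] [0.009, 0.002, 0.697] n>=8.7
row [649.1, 34.5, 149.4] [0.009, 0.001, 0.812] n>=13.3
```

>>> {"method": "move_arm", "body": {"plan": [[186, 126, 12, 0, 0, 0.35], [186, 126, 12, 0, 0, 0.35], [186, 126, 12, 0, 0, 0.35], [186, 126, 12, 0, 0, 0.35], [186, 126, 12, 0, 0, 0.35], [416, 126, 31, 0, 0, 0.7], [416, 126, 31, 0, 0, 0.7], [416, 126, 31, 0, 0, 0.7], [416, 126, 31, 0, 0, 0.7], [416, 126, 31, 0, 0, 0.7], [649, 35, 130, 0, 0, 0.812], [649, 35, 130, 0, 0, 0.812], [649, 35, 130, 0, 0, 0.812], [649, 35, 130, 0, 0, 0.812], [649, 35, 130, 0, 0, 0.812], [649, 35, 130, 0, 0, 0.812], [649, 35, 130, 0, 0, 0.812], [649, 35, 130, 0, 0, 0.812], [649, 35, 130, 0, 0, 0.812]]}}

```text
clock: 30.5
tcp_pos: [0.5484, 0.2827, 0.2168]
ee_rot: [0.001, 0.93, 0.368, 0.0]
ft_force: [-0.6, 0.5, -3.3]
gripper_width: 0.355
finger_force: 30.0
```

```bash
python3 -c "
from h import *
o=r.get_obs(); print(np.round(o['joints'],2))
go((.5485,.2814,.13,43.4),(.5485,.2814,.0885,43.4))"
```

```text
[-1.01  0.59  0.66  1.69 -0.41  1.01 -1.02]
row [-0.7, 0.9, 86.8] [0.001, 0.001, -0.003] n>=1.7
row [-0.7, 0.8, 128.3] [0.001, 0.001, -0.003] n>=2.6
```

>>> {"method": "move_arm", "body": {"plan": [[-1, 1, 40, 0, 0, 0], [-1, 1, 80, 0, 0, 0], [-1, 1, 105, 0, 0, 0], [-1, 1, 118, 0, 0, 0], [-1, 1, 125, 0, 0, 0], [-1, 1, 129, 0, 0, 0], [-1, 1, 129, 0, 0, 0], [-1, 1, 129, 0, 0, 0]]}}

```text
clock: 31.3
tcp_pos: [0.5483, 0.284, 0.0889]
ee_rot: [-0.0, 0.929, 0.37, 0.001]
ft_force: [0.9, 0.0, -3.6]
gripper_width: 0.354
finger_force: 30.0
```

>>> {"method": "move_arm", "body": {"plan": [[0, 0, 0.5, 0, 0, 0], [0, 0, 0.5, 0, 0, 0], [0, 0, 0.5, 0, 0, 0], [0, 0, 0.5, 0, 0, 0], [0, 0, -20, 0, 0, 0], [0, 0, -60, 0, 0, 0], [0, 0, -110, 0, 0, 0], [0, 0, -130, 0, 0, 0], [0, 0, -130, 0, 0, 0], [0, 0, -130, 0, 0, 0]], "fingers": 65}}

```text
clock: 32.3
tcp_pos: [0.5471, 0.2839, 0.2175]
ee_rot: [-0.0, 0.929, 0.37, -0.0]
ft_force: [0.1, 0.7, 0.9]
gripper_width: 0.649
finger_force: 0.0
```

Run:
```python
from h import *
s=snap('wrist','w9.png')
im=cv2.imread('pics/w9.png')
cv2.imwrite('pics/w9b.png',cv2.resize(im,(800,600),interpolation=cv2.INTER_CUBIC))
go(pt(-33.6,.2),pt(-33.6,.08))
```

```text
row [81.0, 64.8, 16.4] [-0.002, 0.001, -1.797] n>=12.0
row [81.2, 64.9, 136.4] [-0.002, 0.001, -1.797] n>=12.0
```

>>> {"method": "move_arm", "body": {"plan": [[0, 0, 16, 0, 0, -0.3], [81, 65, 16, 0, 0, -1.797], [81, 65, 16, 0, 0, -1.797], [81, 65, 16, 0, 0, -1.797], [81, 65, 16, 0, 0, -1.797], [81, 65, 16, 0, 0, -1.797], [81, 65, 16, 0, 0, -1.797], [81, 65, 16, 0, 0, -1.797], [81, 65, 16, 0, 0, -1.797], [81, 65, 16, 0, 0, -1.797], [81, 65, 16, 0, 0, -1.797], [81, 65, 16, 0, 0, -1.797], [81, 65, 16, 0, 0, -1.797], [81, 65, 16, 0, 0, -1.797], [81, 65, 50, 0, 0, -1.797], [81, 65, 90, 0, 0, -1.797], [81, 65, 120, 0, 0, -1.797], [81, 65, 137, 0, 0, -1.797], [81, 65, 137, 0, 0, -1.797], [81, 65, 137, 0, 0, -1.797]], "fingers": 0}}

```text
clock: 34.35
tcp_pos: [0.6517, 0.2925, 0.0816]
ee_rot: [0.001, 0.29, 0.957, 0.0]
ft_force: [1.1, 1.2, -0.3]
gripper_width: 0.004
finger_force: 0.0
```

Run:
```python
from h import *
o=r.get_obs(); print(np.round(o['joints'],2),o['tcp_pos'],o['ft_force'],rot(o).as_matrix()[:,0])
go(*[pt(p,.08) for p in np.linspace(-38,-127.5,16)][::5])
```

```text
[-0.59  0.84  0.17  1.45 -0.17  0.87  0.62] [0.65166821 0.2924577  0.08161632] [ 1.05479451  1.17118106 -0.26188321] [-0.83214913  0.55455127 -0.00083873]
row [1.6, -9.6, 1.6] [0.001, 0.001, 0.075] n>=0.5
row [20.6, -64.1, 1.5] [0.001, 0.001, 0.596] n>=4.0
row [64.2, -101.9, 1.5] [0.001, 0.0, 1.117] n>=7.4
row [120.8, -113.0, 1.4] [0.001, -0.0, 1.637] n>=10.9
```

>>> {"method": "move_arm", "body": {"plan": [[2, -10, 1, 0, 0, 0.076], [3, -21, 1, 0, 0, 0.18], [6, -33, 1, 0, 0, 0.285], [10, -44, 1, 0, 0, 0.389], [15, -54, 1, 0, 0, 0.493], [21, -64, 1, 0, 0, 0.597], [28, -73, 1, 0, 0, 0.701], [36, -82, 1, 0, 0, 0.805], [44, -90, 1, 0, 0, 0.909], [54, -96, 1, 0, 0, 1.014], [64, -102, 1, 0, 0, 1.118], [75, -106, 1, 0, 0, 1.222], [86, -110, 1, 0, 0, 1.326], [97, -112, 1, 0, 0, 1.43], [109, -113, 1, 0, 0, 1.534], [117, -113, 1, 0, 0, 1.61], [117, -113, 1, 0, 0, 1.61], [111, -113, 1, 0, 0, 1.56], [111, -113, -60, 0, 0, 1.56], [111, -113, -110, 0, 0, 1.56]]}}

```text
clock: 36.35
tcp_pos: [0.4964, 0.259, 0.1814]
ee_rot: [0.0, 0.879, 0.478, -0.0]
ft_force: [0.7, 1.2, 0.5]
gripper_width: 0.005
finger_force: 0.0
```

Run:
```python
from h import *
s=snap('wrist','w10.png')
for l in ['hub_a_mid','hub_a_lug','nest_1']: print(l,[(np.round(d['location'],3).tolist(),round(d['p'],2)) for d in viewer.find_in(l,s)])
im=cv2.imread('pics/w10.png')
a=cv2.imread('pics/w9.png')
cv2.imwrite('pics/w10b.png',np.hstack([cv2.resize(x[:280],(400,200),interpolation=cv2.INTER_AREA) for x in (a,im)]).repeat(1,0))
cv2.imwrite('pics/w10b.png',np.vstack([a[:285],im[:285]]))
go((.64,.1,.32,60),(.64,-.15,.33,100),(.60,-.41,.29,150))
```

```text
hub_a_mid [([0.491, 0.357, 0.099], 0.71)]
hub_a_lug [([0.488, 0.36, 0.099], 0.75)]
nest_1 [([0.534, 0.314, 0.05], 0.74)]
row [-56.5, 206.9, -138.1] [0.001, -0.005, -0.051] n>=5.1
row [-266.3, 342.8, -149.0] [0.003, -0.004, -0.749] n>=9.2
row [-506.5, 450.4, -110.0] [0.005, -0.003, -1.622] n>=13.7
```

View pics/w10b.png

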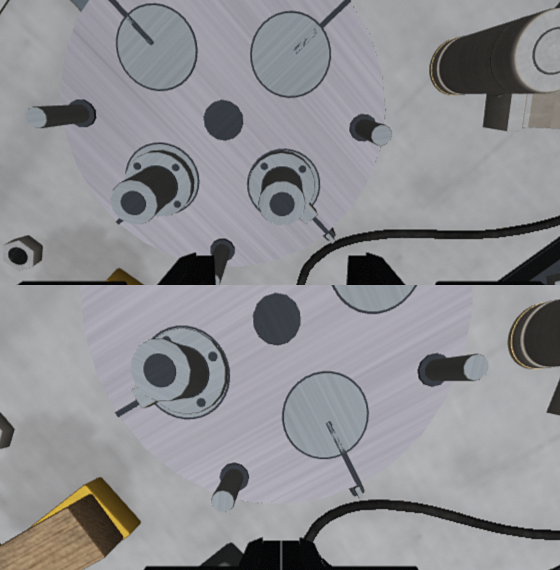

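Run:
```python
from h import *
go((.645,-.372,.28,150))
```

```text
row [-450.2, 467.6, -99.7] [0.005, -0.003, -1.622] n>=13.1
```

>>> {"method": "move_arm", "body": {"plan": [[0, 40, -80, 0, 0, 0], [-57, 207, -138, 0, 0, -0.05], [-57, 207, -138, 0, 0, -0.05], [-57, 207, -138, 0, 0, -0.05], [-57, 207, -138, 0, 0, -0.05], [-266, 343, -149, 0, 0, -0.75], [-266, 343, -149, 0, 0, -0.75], [-266, 343, -149, 0, 0, -0.75], [-266, 343, -149, 0, 0, -0.75], [-266, 343, -149, 0, 0, -0.75], [-266, 343, -149, 0, 0, -0.75], [-450, 470, -110, 0, 0, -1.622], [-450, 470, -110, 0, 0, -1.622], [-450, 470, -110, 0, 0, -1.622], [-450, 470, -110, 0, 0, -1.622], [-450, 470, -110, 0, 0, -1.622], [-450, 470, -110, 0, 0, -1.622], [-450, 470, -110, 0, 0, -1.622], [-450, 470, -110, 0, 0, -1.622], [-450, 470, -110, 0, 0, -1.622]], "fingers": 65}}

```text
clock: 38.55
tcp_pos: [0.6457, -0.3723, 0.2895]
ee_rot: [-0.0, 0.26, 0.966, 0.0]
ft_force: [-0.6, -0.7, 0.4]
gripper_width: 0.649
finger_force: 0.0
```

Run:
```python
from h import *
o=r.get_obs(); print(o['clock'],o['tcp_pos'],np.round(o['joints'],2))
s=snap('wrist','w11.png')
for l in ['hub_b_mid','hub_a_lug']: print(l,[(np.round(d['location'],3).tolist(),round(d['p'],2)) for d in viewer.find_in(l,s)])
g=cv2.cvtColor(s['color'],cv2.COLOR_RGB2GRAY)
p=proj(s,[.602,-.3465,.065])[0]; x,y=p.astype(int); k=g[y-25:y+26,x-25:x+26]
# dark bore blob near expected top centre
n,lab,st,ce=cv2.connectedComponentsWithStats((k<110).astype(np.uint8))
print(p,[(st[i,4],back(s,ce[i]+[x-25,y-25],.065).round(4)[:2]) for i in range(1,n) if st[i,4]>30])
go((.602,-.347,.14,150),(.602,-.347,.037,150))
```

```text
38.55 [ 0.64568782 -0.37230872  0.28952366] [ 0.25  0.7   0.39  1.21 -0.26  1.28  1.67]
hub_b_mid [([0.598, -0.344, 0.016], 0.55)]
hub_a_lug []
[280.699774   120.69263286] [(np.int32(36), array([ 0.5889, -0.3382])), (np.int32(238), array([ 0.602 , -0.3453]))]
row [50.6, 0.6, 149.9] [0.0, 0.0, -0.001] n>=3.2
row [50.7, 0.6, 252.9] [0.0, 0.0, -0.001] n>=5.2
```

Unmoved (0.602, -0.345). Picking.

>>> {"method": "move_arm", "body": {"plan": [[25, 0, 40, 0, 0, 0], [51, 0, 80, 0, 0, 0], [51, 1, 130, 0, 0, 0], [51, 1, 175, 0, 0, 0], [51, 1, 210, 0, 0, 0], [51, 1, 235, 0, 0, 0], [51, 1, 247, 0, 0, 0], [51, 1, 253, 0, 0, 0], [51, 1, 253, 0, 0, 0], [51, 1, 253, 0, 0, 0]]}}

```text
clock: 39.7
tcp_pos: [0.6024, -0.348, 0.0383]
ee_rot: [0.001, 0.259, 0.966, -0.0]
ft_force: [0.9, 0.5, 0.9]
gripper_width: 0.647
finger_force: 0.0
```

>>> {"method": "move_arm", "body": {"plan": [[0, 0, 0, 0, 0, 0], [0, 0, 0, 0, 0, 0], [0, 0, 0, 0, 0, 0], [0, 0, 0, 0, 0, 0], [0, 0, 0, 0, 0, 0], [0, 0, 0, 0, 0, 0], [0, 0, 0, 0, 0, 0], [0, 0, -20, 0, 0, 0], [0, 0, -70, 0, 0, 0], [0, 0, -120, 0, 0, 0], [0, 0, -170, 0, 0, 0], [0, 0, -220, 0, 0, 0], [0, 0, -270, 0, 0, 0], [0, 0, -300, 0, 0, 0], [0, 0, -300, 0, 0, 0]], "fingers": 0}}

```text
clock: 41.2
tcp_pos: [0.6023, -0.3495, 0.3429]
ee_rot: [0.004, 0.26, 0.966, -0.001]
ft_force: [-0.6, -1.3, -3.1]
gripper_width: 0.352
finger_force: 30.0
```

```bash
python3 -c "
from h import *
o=r.get_obs(); print(np.round(o['joints'],2))
go((.64,-.18,.34,120),(.64,.05,.32,60),(.5497,.2826,.2,23.4))"
```

```text
[ 0.21  0.57  0.41  1.31 -0.23  1.3   1.67]
row [52.5, 165.5, 2.3] [0.002, 0.009, 0.521] n>=3.5
row [168.1, 364.4, 21.1] [0.007, 0.008, 1.568] n>=10.5
row [364.0, 520.3, 139.3] [0.01, 0.006, 2.207] n>=14.7
```

>>> {"method": "move_arm", "body": {"plan": [[53, 165, 2, 0, 0, 0.52], [53, 165, 2, 0, 0, 0.52], [53, 165, 2, 0, 0, 0.52], [53, 165, 2, 0, 0, 0.52], [168, 364, 21, 0, 0, 1.57], [168, 364, 21, 0, 0, 1.57], [168, 364, 21, 0, 0, 1.57], [168, 364, 21, 0, 0, 1.57], [168, 364, 21, 0, 0, 1.57], [168, 364, 21, 0, 0, 1.57], [168, 364, 21, 0, 0, 1.57], [364, 520, 120, 0, 0, 2.207], [364, 520, 120, 0, 0, 2.207], [364, 520, 120, 0, 0, 2.207], [364, 520, 120, 0, 0, 2.207], [364, 520, 120, 0, 0, 2.207], [364, 520, 120, 0, 0, 2.207], [364, 520, 120, 0, 0, 2.207], [364, 520, 120, 0, 0, 2.207], [364, 520, 120, 0, 0, 2.207]]}}

```text
clock: 43.2
tcp_pos: [0.5477, 0.2825, 0.2169]
ee_rot: [0.001, 0.979, 0.202, 0.0]
ft_force: [0.1, 0.5, -3.9]
gripper_width: 0.356
finger_force: 30.0
```

```bash
python3 -c "
from h import *
o=r.get_obs(); print(np.round(o['joints'],2))
go((.5497,.2826,.13,23.4),(.5497,.2826,.0885,23.4))"
```

```text
[-1.09  0.63  0.8   1.69 -0.52  1.04 -1.28]
row [1.8, 0.6, 86.9] [0.001, -0.0, -0.002] n>=1.7
row [1.8, 0.5, 128.4] [0.001, -0.0, -0.002] n>=2.6
```

>>> {"method": "move_arm", "body": {"plan": [[2, 1, 40, 0, 0, 0], [2, 1, 80, 0, 0, 0], [2, 1, 105, 0, 0, 0], [2, 1, 118, 0, 0, 0], [2, 1, 125, 0, 0, 0], [2, 1, 129, 0, 0, 0], [2, 1, 129, 0, 0, 0], [2, 1, 129, 0, 0, 0]]}}

```text
clock: 44.0
tcp_pos: [0.5499, 0.2851, 0.0889]
ee_rot: [-0.0, 0.979, 0.203, 0.001]
ft_force: [-0.2, 0.9, -3.6]
gripper_width: 0.351
finger_force: 30.0
```

>>> {"method": "move_arm", "body": {"plan": [[0, 0, 0.5, 0, 0, 0], [0, 0, 0.5, 0, 0, 0], [0, 0, 0.5, 0, 0, 0], [0, 0, 0.5, 0, 0, 0], [0, 0, -20, 0, 0, 0], [0, 0, -60, 0, 0, 0], [0, 0, -110, 0, 0, 0], [0, 0, -130, 0, 0, 0], [0, 0, -130, 0, 0, 0], [0, 0, -130, 0, 0, 0]], "fingers": 65}}

```text
clock: 45.0
tcp_pos: [0.5489, 0.285, 0.2175]
ee_rot: [-0.0, 0.979, 0.204, -0.0]
ft_force: [0.6, -0.9, -0.3]
gripper_width: 0.651
finger_force: 0.0
```

Run:
```python
from h import *
s=snap('wrist','w12.png')
go(pt(-33.6,.2),pt(-33.6,.08))
```

```text
row [96.2, 33.7, 16.4] [-0.002, 0.001, -2.145] n>=14.3
row [96.4, 33.7, 136.4] [-0.002, 0.001, -2.145] n>=14.3
```

>>> {"method": "move_arm", "body": {"plan": [[0, 0, 16, 0, 0, -0.3], [97, 33, 16, 0, 0, -2.145], [97, 33, 16, 0, 0, -2.145], [97, 33, 16, 0, 0, -2.145], [97, 33, 16, 0, 0, -2.145], [97, 33, 16, 0, 0, -2.145], [97, 33, 16, 0, 0, -2.145], [97, 33, 16, 0, 0, -2.145], [97, 33, 16, 0, 0, -2.145], [97, 33, 16, 0, 0, -2.145], [97, 33, 16, 0, 0, -2.145], [97, 33, 16, 0, 0, -2.145], [97, 33, 16, 0, 0, -2.145], [97, 33, 16, 0, 0, -2.145], [97, 33, 16, 0, 0, -2.145], [97, 33, 16, 0, 0, -2.145], [97, 33, 50, 0, 0, -2.145], [97, 33, 90, 0, 0, -2.145], [97, 33, 125, 0, 0, -2.145], [97, 33, 137, 0, 0, -2.145]], "fingers": 0}}

```text
clock: 47.05
tcp_pos: [0.6479, 0.292, 0.0753]
ee_rot: [-0.003, 0.29, 0.957, -0.003]
ft_force: [-1.0, -0.3, -0.7]
gripper_width: 0.007
finger_force: 0.0
```

Run:
```python
from h import *
o=r.get_obs(); print(np.round(o['joints'],2),o['tcp_pos'],o['ft_force'],rot(o).as_matrix()[:,0])
go(*[pt(p,.08) for p in np.linspace(-38,-127.5,16)][::5])
```

```text
[-0.62  0.85  0.21  1.46 -0.2   0.87  0.64] [0.64787373 0.29203381 0.07533186] [-0.96896909 -0.34846314 -0.6590256 ] [-0.83201782  0.55473117  0.00443594]
row [-1.3, -7.2, -4.6] [-0.007, -0.004, 0.075] n>=0.5
row [17.7, -61.7, -4.2] [-0.008, -0.002, 0.596] n>=4.0
row [61.3, -99.4, -3.7] [-0.009, -0.0, 1.117] n>=7.4
row [117.9, -110.5, -3.4] [-0.009, 0.002, 1.637] n>=10.9
```

>>> {"method": "move_arm", "body": {"plan": [[1, -8, 0, 0, 0, 0.076], [2, -20, 0, 0, 0, 0.18], [5, -31, 0, 0, 0, 0.285], [9, -42, 0, 0, 0, 0.389], [14, -53, 0, 0, 0, 0.493], [20, -63, 0, 0, 0, 0.597], [27, -72, 0, 0, 0, 0.701], [35, -81, 0, 0, 0, 0.805], [43, -88, 0, 0, 0, 0.909], [53, -95, 0, 0, 0, 1.014], [63, -101, 0, 0, 0, 1.118], [74, -105, 0, 0, 0, 1.222], [85, -109, 0, 0, 0, 1.326], [96, -111, 0, 0, 0, 1.43], [108, -112, 0, 0, 0, 1.534], [116, -112, 0, 0, 0, 1.61], [116, -112, 0, 0, 0, 1.61], [110, -112, 0, 0, 0, 1.56], [110, -112, -60, 0, 0, 1.56], [110, -112, -110, 0, 0, 1.56]]}}

```text
clock: 49.05
tcp_pos: [0.4976, 0.26, 0.1815]
ee_rot: [0.0, 0.879, 0.478, -0.001]
ft_force: [1.2, 1.6, 0.6]
gripper_width: 0.005
finger_force: 0.0
```

Run:
```python
from h import *
o=r.get_obs(); print(np.round(o['joints'],2),o['tcp_pos'],o['ft_force'])
s=snap('wrist','w13.png')
for l in ['hub_a_mid','knob_mid']: print(l,[(np.round(d['location'],3).tolist(),round(d['p'],2)) for d in viewer.find_in(l,s)])
go((.55,.27,.26,84.4))
```

```text
[-1.09  0.56  0.72  1.86 -0.47  0.89 -0.72] [0.49760033 0.25998175 0.18145905] [1.24844645 1.55571833 0.6293474 ]
hub_a_mid [([0.541, 0.312, 0.048], 0.62)]
knob_mid [([0.542, 0.312, 0.048], 0.49), ([0.487, 0.356, 0.099], 0.34)]
row [34.5, 37.4, -75.5] [0.004, -0.006, -0.477] n>=3.2
```

>>> {"method": "move_arm", "body": {"plan": [[20, 45, -50, 0, 0, -0.2], [8, 65, -100, 0, 0, -0.477], [3, 75, -145, 0, 0, -0.477], [3, 75, -145, 0, 0, -0.477], [3, 75, -145, 0, 0, -0.477], [3, 75, -145, 0, 0, -0.477], [3, 75, -145, 0, 0, -0.477]], "fingers": 65}}

```text
clock: 49.9
tcp_pos: [0.5607, 0.2232, 0.3234]
ee_rot: [-0.001, 0.741, 0.672, -0.002]
ft_force: [-0.4, -0.5, -0.3]
gripper_width: 0.615
finger_force: 0.0
```

Run:
```python
from h import *
o=r.get_obs(); print(np.round(o['joints'],2),o['tcp_pos'])
s=snap('wrist','w14.png'); a=snap('scene','a14.png')
print([(np.round(d['location'],3).tolist(),round(d['p'],2)) for d in viewer.find_in('knob_mid',s)])
L=np.radians(-95.6)
im=cv2.imread('pics/w14.png'); im=cv2.resize(im,(800,600),interpolation=cv2.INTER_CUBIC)[:395]
for k in range(4):
  e=np.array([np.cos(L+k*np.pi/2),np.sin(L+k*np.pi/2)])
  for rr,z in((.072,.115),(.110,.064)):
    p=proj(s,[*(C+rr*e),z])[0]*800/560; cv2.circle(im,tuple(int(v) for v in p),2,(0,0,255),-1)
ac=cv2.imread('pics/a14.png')
x=cv2.resize(ac[180:250,250:350],(290,203),interpolation=cv2.INTER_CUBIC); y=cv2.resize(ac[100:190,170:300],(293,203),interpolation=cv2.INTER_CUBIC)
w=cv2.resize(cv2.imread('pics/w12.png')[:285],(217,203)) 
cv2.imwrite('pics/fin.png',np.vstack([im,np.hstack([x,y,w])]))
```

```text
[-0.93  0.45  0.67  1.61 -0.29  1.2  -0.3 ] [0.56074897 0.22315924 0.32335852]
[([0.398, 0.197, 0.079], 0.85), ([0.551, 0.31, 0.05], 0.71)]
```

View pics/fin.png

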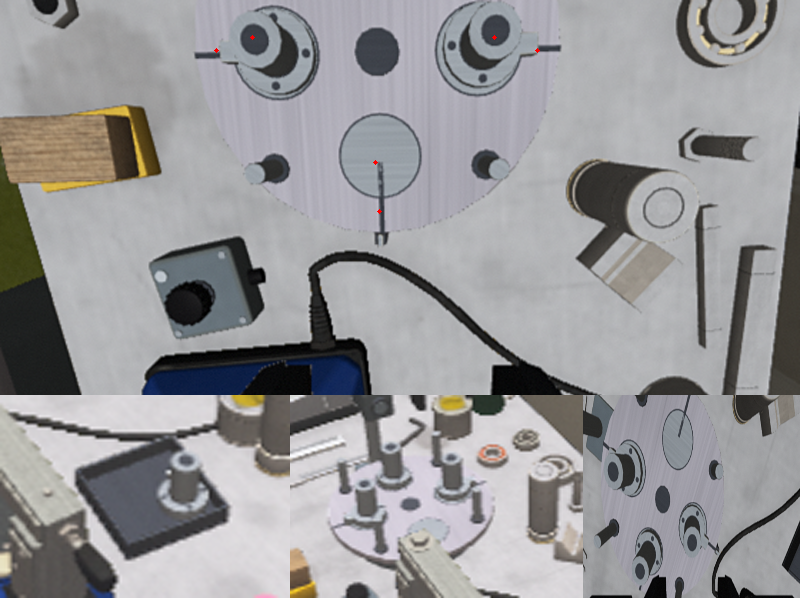

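Run:
```python
from h import *
a=snap('scene'); b=snap('side')
B=lambda u,v,z: back(a,(250+u/2.9,180+(v-395)/2.9),z).round(4)[:2]
print([B(*p,.026) for p in((178,437),(228,515),(128,557),(78,475))],'hub',B(187,460,.069),B(187,502,.011))
for s in(a,b):
  for l in('hub_done_mid','out_tray_in'): print([(np.round(d['location'],3).tolist(),round(d['p'],2)) for d in viewer.find_in(l,s)])
w=snap('wrist')
for z in(.082,):
  print('knob',back(w,(187*.7,303*.7),z))
go((.62,-.09,.30,60))
```

```text
[array([0.7085, 0.0199]), array([ 0.6884, -0.1055]), array([ 0.5656, -0.1009]), array([0.5816, 0.0264])] hub [ 0.671 -0.049] [ 0.67   -0.0566]
[([0.479, 0.347, 0.076], 0.7), ([0.557, 0.331, 0.052], 0.64), ([0.66, -0.058, 0.028], 0.56), ([0.694, -0.397, 0.015], 0.52)]
[([0.637, -0.02, 0.006], 0.74)]
[([0.665, -0.058, 0.035], 0.57), ([0.557, 0.413, 0.075], 0.46), ([0.694, -0.397, 0.015], 0.22)]
[([0.626, -0.027, 0.01], 0.61), ([0.564, 0.294, 0.048], 0.42)]
knob [0.39721316 0.19237778 0.082     ]
row [-305.4, 88.5, 25.7] [-0.0, 0.0, 0.425] n>=6.4
```

Run:
```python
from h import *
a=snap('scene')
print(back(a,(318/1.4,232/1.4),.28),back(a,(335/1.4,240/1.4),.28),back(a,(306/1.4,240/1.4),.28))
go((.397,.26,.30,90),(.397,.194,.2,90),(.397,.194,.063,90))
```

```text
[0.42049824 0.01798131 0.28      ] [ 0.43771754 -0.01876657  0.28      ] [0.39077203 0.00911444 0.28      ]
row [20.9, -168.1, 25.7] [0.0, 0.0, -0.099] n>=3.4
row [-44.8, -161.6, 125.7] [0.0, 0.0, -0.099] n>=4.2
row [-44.8, -161.6, 262.7] [0.0, 0.0, -0.099] n>=6.2
```

>>> {"method": "move_arm", "body": {"plan": [[21, -168, 26, 0, 0, -0.1], [21, -168, 26, 0, 0, -0.1], [21, -168, 26, 0, 0, -0.1], [21, -168, 26, 0, 0, -0.1], [-20, -162, 80, 0, 0, -0.1], [-45, -162, 125, 0, 0, -0.1], [-45, -162, 160, 0, 0, -0.1], [-45, -162, 160, 0, 0, -0.1], [-45, -162, 160, 0, 0, -0.1]]}}

```text
clock: 51.35
tcp_pos: [0.3967, 0.1938, 0.1661]
ee_rot: [0.0, 0.707, 0.707, -0.001]
ft_force: [0.9, 0.0, -0.1]
gripper_width: 0.648
finger_force: 0.0
```

Run:
```python
from h import *
o=r.get_obs(); print(np.round(o['joints'],2),o['tcp_pos'])
s=snap('wrist','w15.png')
print([(np.round(d['location'],3).tolist(),round(d['p'],2)) for d in viewer.find_in('knob_mid',s)])
go((.397,.194,.063,90))
```

```text
[-1.06  0.36  0.61  2.16 -0.31  0.71 -0.25] [0.39673782 0.19376127 0.166127  ]
[([0.517, 0.282, 0.048], 0.31)]
row [-1.6, -1.4, 104.7] [0.003, -0.002, 0.002] n>=2.1
```

>>> {"method": "move_arm", "body": {"plan": [[0, 0, 30, 0, 0, 0], [0, 0, 60, 0, 0, 0], [0, 0, 80, 0, 0, 0], [0, 0, 93, 0, 0, 0], [0, 0, 102, 0, 0, 0], [0, 0, 102, 0, 0, 0], [0, 0, 102, 0, 0, 0], [0, 0, 102, 0, 0, 0]]}}

```text
clock: 52.25
tcp_pos: [0.3972, 0.1942, 0.0646]
ee_rot: [0.0, 0.707, 0.707, 0.001]
ft_force: [0.8, -0.3, 0.5]
gripper_width: 0.649
finger_force: 0.0
```

>>> {"method": "move_arm", "body": {"plan": [[0, 0, 0, 0, 0, 0], [0, 0, 0, 0, 0, 0], [0, 0, 0, 0, 0, 0], [0, 0, 0, 0, 0, 0], [0, 0, 0, 0, 0, 0], [0, 0, 0, 0, 0, 0], [0, 0, 0, 0, 0, 0], [0, 0, 0, 0, 0, 0]], "fingers": 0}}

```text
clock: 53.05
tcp_pos: [0.3916, 0.1938, 0.0633]
ee_rot: [-0.003, 0.706, 0.708, -0.004]
ft_force: [-12.3, 0.6, 13.3]
gripper_width: 0.332
finger_force: 29.9
```

>>> {"method": "move_arm", "body": {"plan": [[0, 0, -5, 0, 0, 0], [0, 0, -9, 0, 0, 0], [0, 0, -12, 0, 0, 0], [0, 0, -14, 0, 0, 0], [0, 0, -15, 0, 0, 0], [0, 0, -15, 0, 0, 0], [0, 0, -15, 0, 0, 0], [0, 0, -15, 0, 0, 0], [0, 0, -15, 0, 0, 0]]}}

```text
clock: 53.95
tcp_pos: [0.3916, 0.1938, 0.0774]
ee_rot: [-0.003, 0.706, 0.708, -0.004]
ft_force: [-8.2, 2.6, -5.7]
gripper_width: 0.334
finger_force: 30.0
```

>>> {"method": "move_arm", "body": {"plan": [[0, 0, 4, 0, 0, 0], [0, 0, 8, 0, 0, 0], [0, 0, 12, 0, 0, 0], [0, 0, 14, 0, 0, 0], [0, 0, 14, 0, 0, 0]]}}

```text
clock: 54.45
tcp_pos: [0.3916, 0.1938, 0.0636]
ee_rot: [-0.003, 0.706, 0.708, -0.004]
ft_force: [-9.6, 2.6, -2.7]
gripper_width: 0.328
finger_force: 30.0
```

>>> {"method": "move_arm", "body": {"plan": [[-5, 0, 0, 0, 0, 0], [-5, 0, 0, 0, 0, 0], [0, 0, 0, 0, 0, 0], [0, 0, 0, 0, 0, 0], [0, 0, -20, 0, 0, 0], [0, 0, -60, 0, 0, 0], [0, 0, -110, 0, 0, 0], [0, 0, -160, 0, 0, 0], [0, 0, -160, 0, 0, 0], [0, 0, -160, 0, 0, 0]], "fingers": 65}}

```text
clock: 55.45
tcp_pos: [0.3971, 0.1947, 0.2257]
ee_rot: [-0.0, 0.706, 0.708, 0.002]
ft_force: [-0.2, 0.6, -0.3]
gripper_width: 0.652
finger_force: 0.0
```

Run:
```python
from h import *
o=r.get_obs(); print(o['clock'],o['tcp_pos'],o['ft_force'])
s=snap('wrist','w16.png'); 
w=cv2.imread('pics/w14.png')
a=snap('scene','a16.png'); b=cv2.imread('pics/a14.png'); a_=cv2.imread('pics/a16.png')
d=cv2.absdiff(a_,b)
for n,(x0,x1,y0,y1) in dict(tray=(275,330,190,240),disc=(185,265,120,165)).items(): print(n,(d[y0:y1,x0:x1].max(2)>25).sum())
print([(np.round(d['location'],3).tolist(),round(d['p'],2)) for d in viewer.find_in('knob_mid',a)])
```

```text
55.45 [0.39705923 0.19466774 0.22572514] [-0.16395425  0.61191802 -0.29757942]
tray 0
disc 669
[([0.387, 0.185, 0.084], 0.54), ([0.306, -0.377, 0.016], 0.42)]
```

```bash
python3 -c "
from h import *
go((.5607,.2232,.3234,84.4))"
```

```text
row [29.4, 164.8, -100.1] [-0.002, 0.002, 0.099] n>=3.9
```

>>> {"method": "move_arm", "body": {"plan": [[0, 20, -50, 0, 0, 0.05], [29, 165, -99, 0, 0, 0.099], [29, 165, -99, 0, 0, 0.099], [29, 165, -99, 0, 0, 0.099], [29, 165, -99, 0, 0, 0.099], [29, 165, -99, 0, 0, 0.099], [29, 165, -99, 0, 0, 0.099], [29, 165, -99, 0, 0, 0.099], [29, 165, -99, 0, 0, 0.099], [29, 165, -99, 0, 0, 0.099]]}}

```text
clock: 56.6
tcp_pos: [0.5607, 0.2231, 0.3237]
ee_rot: [-0.0, 0.741, 0.672, -0.0]
ft_force: [0.2, 0.9, 0.1]
gripper_width: 0.65
finger_force: 0.0
```

Run:
```python
from h import *
s=snap('wrist','w17.png'); a=snap('scene','a17.png')
A=cv2.imread('pics/w14.png');B=cv2.imread('pics/w17.png')
g=[cv2.cvtColor(x,cv2.COLOR_BGR2GRAY).astype(np.float32)for x in(A,B)]
for n,(x0,x1,y0,y1) in dict(disc=(140,390,2,160),hubL=(155,225,2,75),hubR=(300,375,2,75),line=(235,300,75,170),knobbox=(100,190,160,235),bg=(400,540,60,160)).items():
  (dx,dy),q=cv2.phaseCorrelate(g[0][y0:y1,x0:x1].copy(),g[1][y0:y1,x0:x1].copy(),cv2.createHanningWindow((x1-x0,y1-y0),cv2.CV_32F)); print(n,round(dx,2),round(dy,2),round(q,2))
d=cv2.absdiff(cv2.imread('pics/a17.png'),cv2.imread('pics/a14.png'))
for n,(x0,x1,y0,y1) in dict(tray=(275,330,190,240),disc=(185,265,120,165)).items(): print(n,(d[y0:y1,x0:x1].max(2)>25).sum())
print(r.get_obs()['clock'])
```

```text
disc -0.8 0.67 0.92
hubL -0.46 1.02 0.97
hubR -0.29 1.29 0.97
line -0.87 0.65 0.88
knobbox -0.79 0.88 0.99
bg -1.26 0.67 0.96
tray 0
disc 0
56.7
```

Nothing has shifted, the knob is back at rest and the arm is clear, so I'm handing it in.

```bash
python3 -c "
from station import r
print(r.close_job())"
```

```text
the job is handed in; nothing more can be done
None
```

I handed the job in at about 57 s with three hubs loaded lug-out on their nests, an empty nest at the loading place, the knob pulled about 14 mm and let go back to rest; the finished hub stands in the tray, knocked about 35 mm off-centre after I placed it (limit 50 mm), and the judging result was not shown.

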